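# Pack the glass bead samples in the screw-top canister

## Robot

A 6-joint arm with a two-finger parallel gripper is mounted at the origin on a cart in front of the work surface, level with it; the furniture and walls round the work are solid. World frame = base frame: x ahead of the robot, y to its left, z up, the work surface at z = 0. Lengths are in m, angles in rad, forces in N, time in s.
With the tool pointing down it reaches from about 0.25 to 0.775 m from the base axis. Payload 4 kg.
Tool frame: the origin (TCP) lies between the finger pads; the fingertips stand 25 mm ahead of it and the grasp point (between the pads) lies 6 mm ahead of it (robot.tip_reach is the distance from the TCP to the fingertips, in m); z points along the fingers, y is the line along which they close (so a half turn about z gives the same grasp; the last joint's range is limited). The gripper opens to 94 mm and grips with 3 to 60 N. Pads are 16 mm wide; open, the fingers measure 119 mm over their backs; the gripper's body (75 mm by 177 mm) begins 78 mm behind the grasp point.
Start: joints at [-1.332, 0.087, 1.371, -0, 1.684, -0.103], TCP at [0.184, -0.518, 0.231] pointing down, gripper open.
Joint ranges: [-3.1, 3.1], [-0.76, 2.03], [0.27, 2.55], [-1.08, 4.22], [0.17, 2.65], [-2.57, 2.57]. Speed limits (rad/s): [2.79, 2.79, 3.14, 3.14, 3.14, 3.14].

## Interface

Orientations are given as [roll, pitch, yaw] about the fixed x, y, z axes, in that order (R = Rz(yaw) Ry(pitch) Rx(roll)).
In Python, from bench import sensors, snapshot, camera_info, ticket, robot gives the robot as it stands.
- The arm moves only by the tool arm_command, never from a script. Its argument "plan" is a list of rows, each an object with "grip": the closure, from -1 (fully open) to 1 (shut); "slide": the shift along the tool's x, y, z normalised to -1 to 1, where 1 is 500 mm, a list of three; "spin": the turn about the tool's z normalised to -1 to 1, where 1 is 5 degrees. A call has 1 to 10 rows; each row shifts and turns the commanded pose from where the row before left it, along the tool's axes as they then stand; what a row does not reach is not made up. A row lasts 1/8 s, in which the tool goes at most 62.5 mm and 10.7 degrees, less where a joint would pass 70% of its speed; a pose out of reach is approached as far as the arm can. A call with a number of a shift or a turn outside -1 to 1 is refused whole. A call with a gripper value outside its range is refused whole. The fingers move at their own pace and stop on an object; the grip force is fixed at half the most. Time passes only in rows, so rows that do not move let the fingers close. It gives the time, the measured TCP pose, the force, the opening and the grip force at its end, in the units of the state.
- sensors.get_obs(): the state, without advancing time (a new reading comes with each control period).
- snapshot(name): name is "scene" or "top" or "wrist"; returns the picture (400x640x3 uint8, red, green, blue); there is no depth.
- camera_info(name): a dict with "fx", "fy", "cx", "cy" (pixels), "position" and "rotation" of the camera in the world. Camera axes: x right, y up, looking along -z (the intrinsics and any distortion apply to the point x, -y, -z); pixel columns grow to the right and rows downward; lengths in m; the calibration is good to about 2 mm. A picture is of the moment at which its call begins: read the wrist's pose just before it. camera_info takes no time and is no camera call; for the wrist camera it gives the pose at the moment of the call.
- ticket.close_job(): hands the job in; it is judged then, once.
The state is a dict: "time": time; "joint_positions": joint angles; "qvel": joint speeds; "joint_torque": joint torques, N m; "tool_pos": TCP position; "ee_rot": TCP orientation; "wrist_force": force on the tool from outside, world axes, zero at the start; "wrist_torque": the same for the moment, N m; "width": finger opening in m; "finger_force": force on a finger pad.
Only numpy, scipy, OpenCV 4.12 (cv2) and the standard library are available. Lean on these libraries where they do the work, as an engineer would, in place of code of your own. Each camera call takes 0.05 s, during which the arm holds its last target. There are 200 camera calls.

## Task

Slide every glass bead sample upward out of the slotted wooden rack and stand it upright in a groove of the canister, holding it lightly and lowering it all the way down before letting go. Then set the tall cap over them, turn it backward (anticlockwise from above) until you notice it drop into the start of the thread, and turn it forward (clockwise) until it stops, fully home, then let go of it. Leave the masking tape, the wax pot and the thread spool where they are.

Things in the scene. Friction and masses are not known exactly. Their poses are not given: they have to be found in the camera images.
- sample_0: glass bead sample, dark bound edges, brass beads, 44 x 5 x 76 mm (wide, thick, tall), 60 g; upright in a slot of the rack, or absent. Origin: centre of its lower edge; x along width, y through thickness, z up. Breakable: finger squeeze on it (all finger contacts added) under 110 N, about 20 to 35 N a finger; contact with the canister under 30 N; must not fall over 20 mm into it.
- sample_1: glass bead sample, dark bound edges, brass beads, 44 x 5 x 76 mm (wide, thick, tall), 60 g; upright in a slot of the rack, or absent. Origin: centre of its lower edge; x along width, y through thickness, z up. Breakable: finger squeeze on it (all finger contacts added) under 110 N, about 20 to 35 N a finger; contact with the canister under 30 N; must not fall over 20 mm into it.
- sample_2: glass bead sample, dark bound edges, brass beads, 44 x 5 x 76 mm (wide, thick, tall), 60 g; upright in a slot of the rack, or absent. Origin: centre of its lower edge; x along width, y through thickness, z up. Breakable: finger squeeze on it (all finger contacts added) under 110 N, about 20 to 35 N a finger; contact with the canister under 30 N; must not fall over 20 mm into it.
- sample_3: glass bead sample, dark bound edges, brass beads, 44 x 5 x 76 mm (wide, thick, tall), 60 g; upright in a slot of the rack, or absent. Origin: centre of its lower edge; x along width, y through thickness, z up. Breakable: finger squeeze on it (all finger contacts added) under 110 N, about 20 to 35 N a finger; contact with the canister under 30 N; must not fall over 20 mm into it.
- slot_rack: fixed wooden rack, 70 (x) x 140 (y) x 40 (z) mm, origin at the centre of its underside. Four slots, 7 mm wide, 32 mm deep, run along its x at y = -45, -15, +15, +45 mm; slot floor 8 mm above the table. Samples stand out of it by 44 mm; their side edges overhang the fins by 3 mm on each side, so both can be pinched from above.
- canister: fixed round aluminium canister, open on top, 124 mm foot, 10 mm high; origin: centre of its underside, on its axis, z up. Rim at z = 48 mm, bore 92 mm, neck 99 mm outside. Its cork insert (top z = 46) has four grooves 10 mm wide, floor z = 6, along its x at y = -30, -10, +10, +30 mm. A sample goes at x = 0 of any groove, may lean 8 degrees, and stands out of the rim by 34 mm.
- neck_top (a point): centre of the canister's mouth, 48 mm above its origin. Outside on the neck, 14 to 31 mm above the canister's underside, is a coarse right-hand thread with three starts 120 degrees apart, at an unknown angle that differs from start to start. The cap turns on it easily (under 0.15 N m) without pressing; its stops are hard.
- cap: loose screw cap, tall hollow round cover, 122 mm wide, 82 mm high, with a straight grip bar on top: 70 mm long (cap x), 16 wide (cap y), 24 high. Origin: centre of its open underside, z up; stands open side down on the table. 0.16 kg. Three lugs inside its rim (angle untold) fit the thread. Set down over the neck, axes within 2 mm, it rests on the thread ribs, origin 23 to 29 mm above the canister's.
- cap_bar (a point): centre of the top of the cap's grip bar, 106 mm above the cap's origin. Turned anticlockwise up to 120 degrees, the cap, if free, drops about 11 mm by its own weight (origin then 14 to 17 mm up; a stop ends the turn); it may first step down 4 mm, or drop at once. Turned clockwise about 105 degrees from there it sinks to 11.4 mm, to a stop. On the ribs, too, a stop ends clockwise turning.
- masking_tape: roll of masking tape lying flat, 98 mm wide, 25 mm high, bystander; origin under its centre
- wax_pot: round pot 58 mm wide, 50 mm high, bystander; origin under its centre
- spool: upright thread spool 29 mm wide, 52 mm high, bystander; origin under its centre
Mind the look-alikes: they are no part of the job. Leave any orange look-alike of the sample_1 alone.

How it is judged:
By the outcome, as a careful person would: the job done as asked, in the order asked, and still so for the second after the job is handed in, with the robot touching nothing.
Of sample_0, sample_1, sample_2, sample_3 only 3 to 4 are there at a start; the rules pass over those that are not, and their reading is None.
At some moment in a run one of cap may be knocked a few centimetres aside while the robot is not near it.
It also fails if it takes over 210 s, if anything falls off the work surface, if the arm or the gripper's body presses on something with over 40 N, if the wrist force passes 120 N, or if a joint passes its speed limit or range.

## Working session

There is one attempt and no reset: what is moved stays moved. The work goes in short steps, Python scripts to look and compute and a tool call to move; the robot and the scene stay as the last step left them, time stands still between calls to the robot, and variables do not carry over. Pictures are saved under pics/ and viewed, at most 14 in all, crops included, and the job is handed in when it is done.

Besides the shell and the picture viewer there is one more tool, called after "Request:" in YAML: its name, and indented under it one key for each argument. arm_command: Moves the arm, as the interface text tells. Scaled input: -1 to 1 covers 500 mm each way for a shift and 5 degrees each way for a turn. Its arguments: {"type":"object","properties":{"plan":{"type":"array","items":{"type":"object","properties":{"grip":{"type":"number"},"slide":{"type":"array","items":{"type":"number"}},"spin":{"type":"number"}}}}},"required":["plan"]}

```bash
mkdir -p pics; ls
python3 - <<'E'
from bench import sensors, snapshot, camera_info
import cv2
for n in ("scene","top"):
    im=snapshot(n); cv2.imwrite(f"pics/{n}0.png",im[:,:,::-1])
    print(n,camera_info(n))
print(sensors.get_obs())
print(camera_info("wrist"))
E
```

```text
pics
scene {'fx': 377.6518126573753, 'fy': 377.6518126573753, 'cx': 317.62556184997607, 'cy': 195.68439565761855, 'position': array([-0.14211742,  0.66136532,  0.47389634]), 'rotation': array([ 1.12686324, -0.00733508, -2.09917284])}
top {'fx': 417.8049559504446, 'fy': 417.8049559504446, 'cx': 322.35200750638273, 'cy': 197.15276692702588, 'position': array([0.39915563, 0.25935596, 1.28005438]), 'rotation': array([ 0.0939098 ,  0.01547548, -1.54525301])}
{'time': 0.1, 'joint_positions': array([-1.33206531e+00,  8.78912829e-02,  1.37209752e+00, -5.07038519e-05,
        1.68358580e+00, -1.03091366e-01]), 'qvel': array([-0.00014604, -0.00140152, -0.00390535,  0.00112126,  0.00145406,
       -0.00086394]), 'joint_torque': array([ 1.97335081e-03, -3.41252232e+01, -3.03301620e+01,  7.19875842e-02,
        3.04180034e-02, -1.02278509e-04]), 'tool_pos': array([ 0.18424204, -0.51775371,  0.22941844]), 'ee_rot': array([-3.13961605e+00, -1.53833820e-04,  3.41816576e-01]), 'wrist_force': array([-0.1552474 ,  0.37998375, -0.2348343 ]), 'wrist_torque': array([-0.03583665, -0.00386719, -0.03490541]), 'finger_force': 0.0, 'width': 0.09441998126265405}
{'fx': 306.2271156453793, 'fy': 306.2271156453793, 'cx': 316.5552056491258, 'cy': 199.49338821109427, 'position': array([ 0.25116466, -0.4944796 ,  0.38333719]), 'rotation': array([-0.25316767,  0.0014378 , -1.22791051])}
```

View pics/scene0.png

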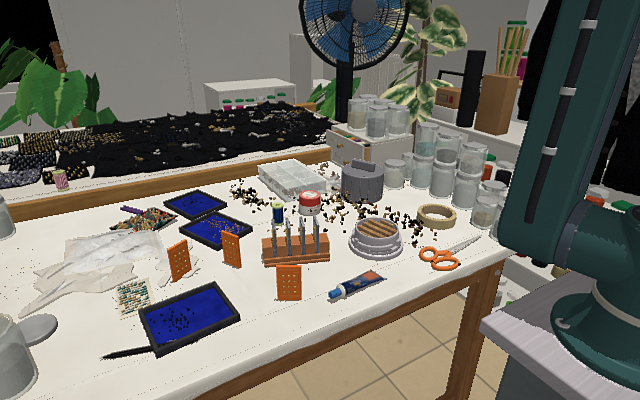

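View pics/top0.png

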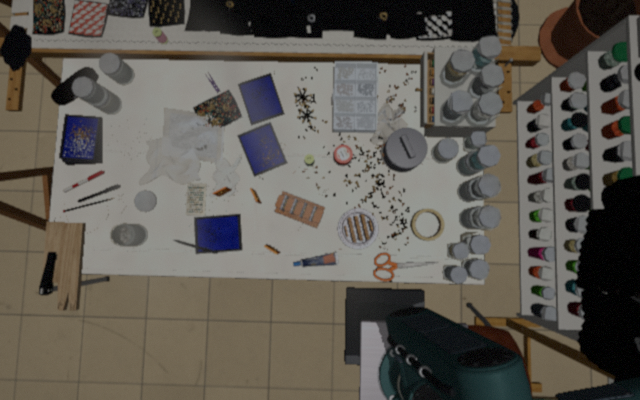

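Candidates for samples: four dark/brass plates in the rack, scene (282,235), (292,235), (304,235), (315,232). Look-alikes: orange plates on the table, scene (180,260), (231,250), (289,282). The rack is at top (299,209), canister (357,227), cap (405,149), tape (428,225), pot (343,154) and spool (310,160). I choose the plates in the rack and check them in a close crop.

```bash
cat > h.py <<'E'
import numpy as np, cv2
from scipy.spatial.transform import Rotation as R
from bench import sensors, snapshot, camera_info
def cam(n):
    c=camera_info(n); c['R']=R.from_euler('xyz',c['rotation']).as_matrix(); return c
def ray(c,u,v):
    d=c['R']@np.array([(u-c['cx'])/c['fx'],-(v-c['cy'])/c['fy'],-1]); return c['position'],d
def onz(c,u,v,z):
    p,d=ray(c,u,v); return p+d*(z-p[2])/d[2]
def proj(c,P):
    q=(np.atleast_2d(P)-c['position'])@c['R']
    return np.c_[c['cx']+c['fx']*q[:,0]/-q[:,2], c['cy']+c['fy']*q[:,1]/q[:,2]]
def two(rays):
    A=0;b=0
    for p,d in rays:
        d=d/np.linalg.norm(d);M=np.eye(3)-np.outer(d,d);A=A+M;b=b+M@p
    return np.linalg.solve(A,b)
E
python3 - <<'E'
from h import *
s=cv2.imread('pics/scene0.png');t=cv2.imread('pics/top0.png')
a=cv2.resize(s[195:305,255:415],(800,550)[0:1]+(550,),interpolation=cv2.INTER_CUBIC)
cv2.imwrite('pics/c1.png',a)
c=cam('top');S=cam('scene')
for n,u,v,z in [('rack',299,209,.04),('can',357,227,.048),('cap',405,149,.09),('tape',428,225,.02),('pot',343,154,.05),('spool',310,160,.05),('orange1',222,190,.03),('orange2',256,197,.03),('orange3',272,249,.03)]:
    P=onz(c,u,v,z);print(n,P.round(3),proj(S,P).round(0))
E
```

```text
rack [0.478 0.35  0.04 ] [[296. 239.]]
can [0.429 0.177 0.048] [[374. 226.]]
cap [0.656 0.046 0.09 ] [[362. 167.]]
tape [ 0.441 -0.037  0.02 ] [[437. 213.]]
pot [0.645 0.223 0.05 ] [[309. 194.]]
spool [0.625 0.321 0.05 ] [[279. 205.]]
orange1 [0.531 0.585 0.03 ] [[178. 263.]]
orange2 [0.512 0.482 0.03 ] [[232. 253.]]
orange3 [0.358 0.428 0.03 ] [[288. 286.]]
```

View pics/c1.png

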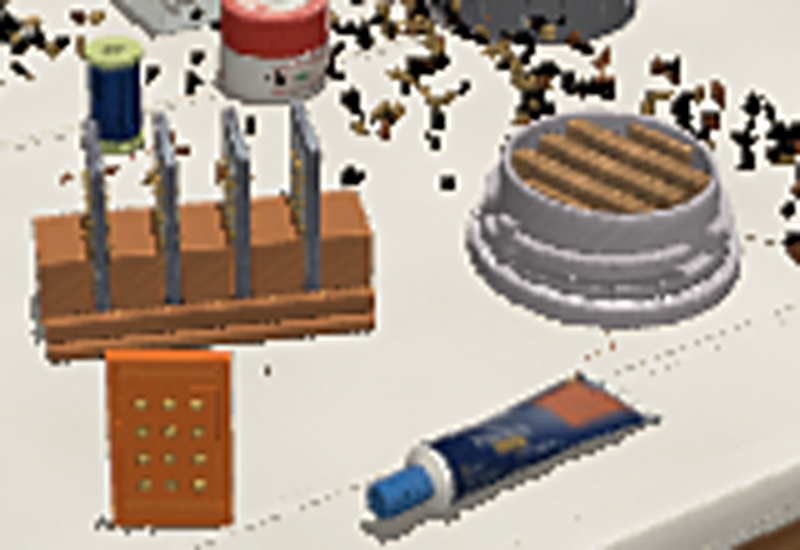

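The crop shows four grey-edged beaded plates in the wooden rack, crop (95,215), (165,210), (235,205) and (305,195). The orange plate at (170,440) stands on the table and is the look-alike, so I take the four in the rack. Next I move the wrist camera over them.

Request:
arm_command:
  plan:
    - {"slide": [0,0,-0.12],"grip": -1}
    - {"slide": [0,0,-0.12],"grip": -1}
    - {"slide": [0.072,-0.1,0],"grip": -1}
    - {"slide": [0.072,-0.1,0],"grip": -1}
    - {"slide": [0.072,-0.1,0],"grip": -1}
    - {"slide": [0.072,-0.1,0],"grip": -1}
    - {"slide": [0.072,-0.1,0],"grip": -1}
    - {"slide": [0.072,-0.1,0],"grip": -1}
    - {"slide": [0.072,-0.1,0],"grip": -1}
    - {"slide": [0.072,-0.1,0],"grip": -1}

```text
invalid input at $.plan[0]: expected keys grip, slide, spin
```

Request:
arm_command:
  plan:
    - {"slide": [0.072,-0.1,0],"grip": -1}
    - {"slide": [0.072,-0.1,0],"grip": -1}
    - {"slide": [0.072,-0.1,0],"grip": -1}
    - {"slide": [0.072,-0.1,0],"grip": -1}
    - {"slide": [0.036,-0.05,0],"grip": -1}
    - {"slide": [0,0,0],"grip": -1}

```text
invalid input at $.plan[0]: expected keys grip, slide, spin
```

```bash
cat > w.py <<'E'
import sys,pickle
from h import *
o=sensors.get_obs();c=cam('wrist');im=snapshot('wrist')
n=sys.argv[1];cv2.imwrite(f'pics/{n}.png',im[:,:,::-1]);pickle.dump(c,open(f'pics/{n}.pkl','wb'))
print(o['time'],o['tool_pos'].round(4),o['ee_rot'].round(4),o['width'].round(4),o['joint_positions'].round(2),c['position'].round(3))
E
python3 w.py w1
```

```text
Traceback (most recent call last):
  File "w.py", line 5, in <module>
    print(o['time'],o['tool_pos'].round(4),o['ee_rot'].round(4),o['width'].round(4),o['joint_positions'].round(2),c['position'].round(3))
                                                                ^^^^^^^^^^^^^^^^
AttributeError: 'float' object has no attribute 'round'
```

View pics/w1.png

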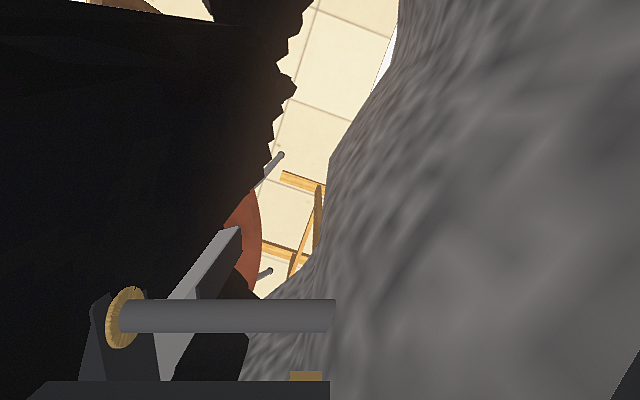

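```bash
python3 - <<'E'
from h import *
o=sensors.get_obs();t=cam('top');s=cam('scene')
for P in [o['tool_pos'],[.184,-.518,.4],[.3,-.18,.35],[.245,-.31,.35],[.4,.22,.35]]: print(proj(t,P).round(),proj(s,P).round())
import pickle
c=cam('wrist');print(proj(c,o['tool_pos']),proj(c,o['tool_pos']+[0,0,-.025]))
a=cv2.imread('pics/top0.png')[190:400,430:640];b=cv2.imread('pics/scene0.png')[0:300,470:640]
cv2.imwrite('pics/c2.png',np.hstack([cv2.resize(a,(450,450),interpolation=2),cv2.resize(b,(255,450),interpolation=2)]))
E
sed -i "s/o\['width'\].round(4)/round(float(o['width']),4)/" w.py
```

```text
[[648. 334.]] [[676. 133.]]
[[712. 354.]] [[708.  57.]]
[[530. 287.]] [[560.  84.]]
[[591. 315.]] [[621.  83.]]
[[347. 237.]] [[377.  93.]]
[[315.9036316  254.66221599]] [[316.03238442 237.62662693]]
```

View pics/c2.png

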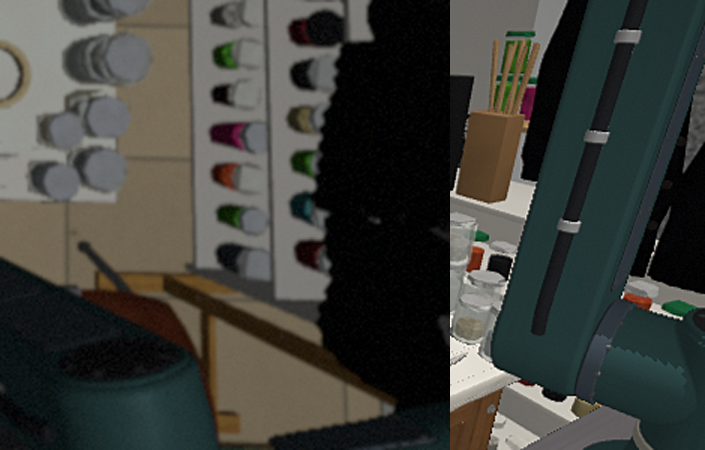

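The crop shows black garments on a rack and jar shelves beside the arm's start pose, with the arm itself at crop (100,350). I draw back along the arm's own line first, then swing round.

Request:
arm_command:
  plan:
    - {"slide": [0,-0.04,-0.04],"grip": -1,"spin": 0}
    - {"slide": [0,-0.08,-0.06],"grip": -1,"spin": 0}

```text
time: 0.4
tool_pos: [0.1639, -0.4609, 0.2788]
ee_rot: [-3.137, -0.0, 0.342]
wrist_force: [-0.2, -0.3, 0.8]
width: 0.0939
finger_force: 0.0
```

Request:
arm_command:
  plan:
    - {"slide": [0,-0.09,-0.07],"grip": -1,"spin": 0}
    - {"slide": [0,-0.09,-0.07],"grip": -1,"spin": 0}
    - {"slide": [0.082,-0.086,0],"grip": -1,"spin": 0}
    - {"slide": [0.082,-0.086,0],"grip": -1,"spin": 0}
    - {"slide": [0.082,-0.086,0],"grip": -1,"spin": 0}
    - {"slide": [0.082,-0.086,0],"grip": -1,"spin": 0}
    - {"slide": [0.082,-0.086,0],"grip": -1,"spin": 0}

```text
time: 1.27
tool_pos: [0.2552, -0.1038, 0.3503]
ee_rot: [3.141, -0.001, 0.34]
wrist_force: [0.8, -0.8, 0.3]
width: 0.0942
finger_force: 0.0
```

Request:
arm_command:
  plan:
    - {"slide": [0.082,-0.086,0],"grip": -1,"spin": 0}
    - {"slide": [0.082,-0.086,0],"grip": -1,"spin": 0}
    - {"slide": [0.082,-0.086,0],"grip": -1,"spin": 0}
    - {"slide": [0.082,-0.086,0],"grip": -1,"spin": 0}
    - {"slide": [0.082,-0.086,0],"grip": -1,"spin": 0}
    - {"slide": [0.082,-0.086,0],"grip": -1,"spin": 0}
    - {"slide": [0,0,0],"grip": -1,"spin": 0}
    - {"slide": [0,0,0],"grip": -1,"spin": 0}

```text
time: 2.28
tool_pos: [0.4002, 0.2196, 0.3501]
ee_rot: [3.141, 0.001, 0.342]
wrist_force: [-0.0, 0.8, -0.3]
width: 0.094
finger_force: 0.0
```

```bash
python3 w.py w2
```

```text
2.275 [0.4002 0.2196 0.3501] [3.1409e+00 1.3000e-03 3.4200e-01] 0.094 [ 0.38 -0.11  1.33 -0.    1.92  1.61] [0.467 0.243 0.504]
```

View pics/w2.png

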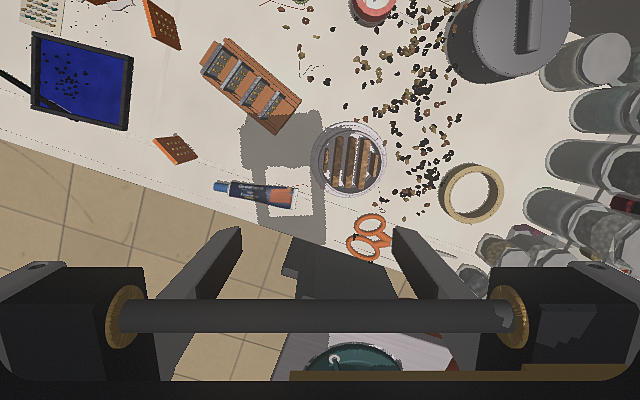

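The wrist view shows the rack at (250,85) with four sample tops near (218,62), (238,76), (258,92) and (279,106). The canister is at (350,160) with near-vertical grooves, the cap at (515,40) with a vertical bar, and the tape at (472,193). The orange plates are at (162,22) and (177,150). I take two closer views with a baseline.

Request:
arm_command:
  plan:
    - {"slide": [0.02,0.08,0.08],"grip": -1,"spin": 0}
    - {"slide": [0.02,0.08,0.08],"grip": -1,"spin": 0}
    - {"slide": [0.02,0,0.08],"grip": -1,"spin": 0}
    - {"slide": [0,0,0],"grip": -1,"spin": 0}
    - {"slide": [0,0,0],"grip": -1,"spin": 0}

```text
time: 2.95
tool_pos: [0.4557, 0.1541, 0.2328]
ee_rot: [3.141, -0.003, 0.341]
wrist_force: [0.4, 0.0, -0.6]
width: 0.0943
finger_force: 0.0
```

```bash
python3 w.py w3
```

```text
2.95 [0.4557 0.1541 0.2328] [ 3.141  -0.0033  0.3408] 0.0943 [ 0.21 -0.07  1.52 -0.    1.68  1.44] [0.522 0.178 0.387]
```

Request:
arm_command:
  plan:
    - {"slide": [0,-0.1,0],"grip": -1,"spin": 0}
    - {"slide": [0,-0.1,0],"grip": -1,"spin": 0}
    - {"slide": [0,-0.1,0],"grip": -1,"spin": 0}
    - {"slide": [0,0,0],"grip": -1,"spin": 0}
    - {"slide": [0,0,0],"grip": -1,"spin": 0}

```text
time: 3.62
tool_pos: [0.4056, 0.2961, 0.2323]
ee_rot: [3.141, -0.003, 0.343]
wrist_force: [-0.2, 0.2, -0.0]
width: 0.0942
finger_force: 0.0
```

```bash
python3 w.py w4
python3 - <<'E'
import cv2,numpy as np
a=cv2.imread('pics/w3.png')[0:240,:];b=cv2.imread('pics/w4.png')[0:240,:]
cv2.imwrite('pics/c3.png',cv2.resize(np.vstack([a,b]),(800,600),interpolation=2))
E
```

```text
3.625 [0.4056 0.2961 0.2323] [ 3.1413e+00 -3.1000e-03  3.4270e-01] 0.0942 [ 0.52 -0.02  1.48 -0.    1.68  1.75] [0.472 0.32  0.386]
```

View pics/c3.png

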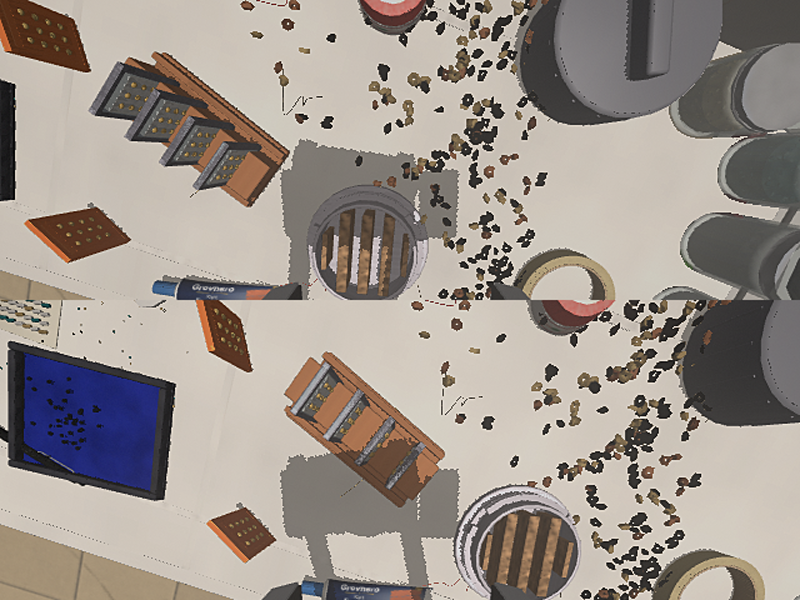

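Run:
```python
import cv2,numpy as np
a=cv2.imread('pics/w3.png');b=cv2.imread('pics/w4.png')
f=lambda im,x,y:cv2.resize(im[y:y+120,x:x+160],(400,300),interpolation=2)
cv2.imwrite('pics/c4.png',np.vstack([np.hstack([f(a,65,35),f(a,215,140)]),np.hstack([f(b,215,35),f(b,340,135)])]))
```

```text
(no output)
```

View pics/c4.png

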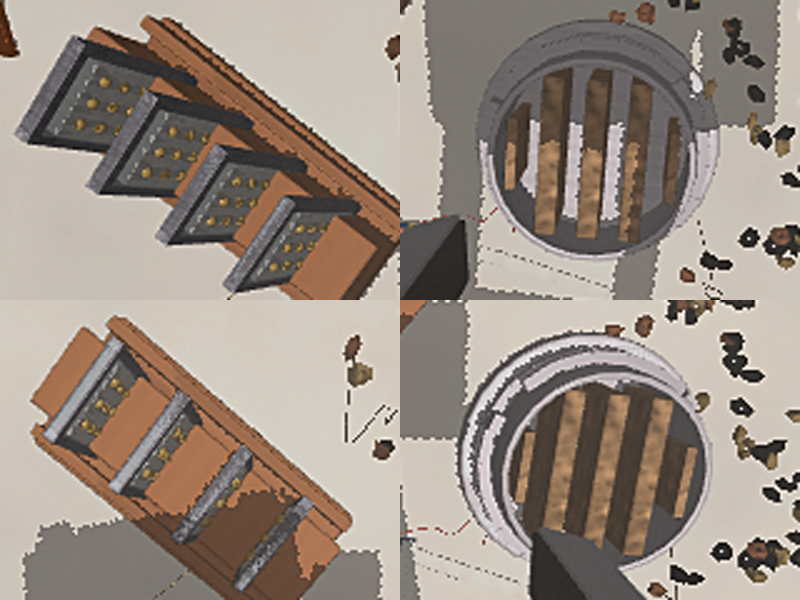

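In the crops the sample tops are grey strips. In w3 they run from A (22,135)-(75,42) to D (233,288)-(287,200), and in w4 from A (47,438)-(120,345) to D (241,585)-(307,500). The rim circles and cork ridges are clear, so I triangulate.

```bash
cat > m.py <<'E'
from h import *
import pickle
from scipy.optimize import least_squares
c3=pickle.load(open('pics/w3.pkl','rb'));c4=pickle.load(open('pics/w4.pkl','rb'))
TL=lambda p:(65+p[0]/2.5,35+p[1]/2.5);BL=lambda p:(215+p[0]/2.5,35+(p[1]-300)/2.5)
TR=lambda p:(215+(p[0]-400)/2.5,140+p[1]/2.5);BR=lambda p:(340+(p[0]-400)/2.5,135+(p[1]-300)/2.5)
S=dict(A=[(22,135),(75,42),(47,438),(120,345)],B=[(95,190),(152,98),(117,488),(183,395)],C=[(165,240),(217,150),(180,540),(247,450)],D=[(233,288),(287,200),(241,585),(307,500)])
for k,(a,b,c,d) in S.items():
    P=two([ray(c3,*TL(a)),ray(c4,*BL(c))]);Q=two([ray(c3,*TL(b)),ray(c4,*BL(d))])
    print(k,P.round(4),Q.round(4),'mid',((P+Q)/2).round(4),'len',np.linalg.norm(P-Q).round(4),'ang',np.degrees(np.arctan2(*(Q-P)[[1,0]])).round(1))
    P,Q=[(onz(c4,*BL(x),.084)) for x in (c,d)];print('   z84 w4',((P+Q)/2).round(4),np.linalg.norm(P-Q).round(4),np.degrees(np.arctan2(*(Q-P)[[1,0]])).round(1))
rims={'w3':(c3,TR,[(492,150),(505,105),(540,72),(600,57),(650,70),(685,105),(697,150),(690,200),(650,245),(590,258),(535,240),(503,200)]),
'w4':(c4,BR,[(506,470),(530,410),(570,383),(610,373),(650,378),(690,405),(711,455),(700,510),(670,548),(630,568)])}
for n,(c,f,pts) in rims.items():
    for z in (.048,.040):
        X=np.array([onz(c,*f(p),z)[:2] for p in pts])
        r=least_squares(lambda q:np.hypot(*(X-q[:2]).T)-q[2],[.43,.18,.05]);print(n,z,r.x.round(4),np.abs(r.fun).max().round(4))
im=cv2.imread('pics/w4.png');h=cv2.cvtColor(im,cv2.COLOR_BGR2HSV)
m=((h[...,0]<22)&(h[...,1]>70)&(h[...,2]>125)).astype(np.uint8);M=np.zeros_like(m);M[164:240,380:465]=m[164:240,380:465]
n,l,st,ce=cv2.connectedComponentsWithStats(M)
for i in range(1,n):
    if st[i,4]<80:continue
    v,u=np.nonzero(l==i);X=np.array([onz(c4,a,b,.046)[:2] for a,b in zip(u,v)],np.float32)
    (x,y),(w,hh),t=cv2.minAreaRect(X);e=np.linalg.svd(X-X.mean(0),full_matrices=False)[2][0]
    print('ridge',st[i],X.mean(0).round(4),round(w,4),round(hh,4),np.degrees(np.arctan2(e[1],e[0])).round(1))
E
python3 m.py
```

```text
A [0.4728 0.4026 0.0811] [0.5121 0.3849 0.0873] mid [0.4925 0.3937 0.0842] len 0.0435 ang -24.3
   z84 w4 [0.4923 0.3935 0.084 ] 0.0429 -22.2
B [0.4636 0.3715 0.0844] [0.5033 0.3585 0.0825] mid [0.4835 0.365  0.0835] len 0.0418 ang -18.1
   z84 w4 [0.4839 0.3651 0.084 ] 0.0418 -18.4
C [0.4537 0.3431 0.0837] [0.4933 0.3297 0.0865] mid [0.4735 0.3364 0.0851] len 0.0419 ang -18.7
   z84 w4 [0.4737 0.3365 0.084 ] 0.0419 -18.5
D [0.4447 0.315  0.0828] [0.4841 0.3022 0.0836] mid [0.4644 0.3086 0.0832] len 0.0414 ang -18.0
   z84 w4 [0.4649 0.3088 0.084 ] 0.0408 -18.5
w3 0.048 [0.4264 0.1714 0.0478] 0.0011
w3 0.04 [0.4241 0.1713 0.049 ] 0.0011
w4 0.048 [0.4252 0.173  0.0475] 0.0009
w4 0.04 [0.4241 0.1695 0.0486] 0.0009
ridge [398 171  16  56 405] [0.4251 0.1945] 0.0655 0.0091 -165.9
ridge [414 173  18  61 429] [0.4281 0.1746] 0.0718 0.009 -165.8
ridge [430 174  19  63 437] [0.4312 0.1548] 0.0745 0.0091 -165.9
ridge [386 188   8  28 104] [0.416  0.2102] 0.0326 0.0042 -165.8
ridge [449 194  10  28 106] [0.4346 0.1376] 0.0329 0.0044 -166.0
```

Request:
arm_command:
  plan:
    - {"slide": [0.06,0.008,0],"grip": -1,"spin": 0}
    - {"slide": [0.06,0.008,0],"grip": -1,"spin": 0}
    - {"slide": [0,0,0],"grip": -1,"spin": -1}
    - {"slide": [0,0,0],"grip": -1,"spin": -1}
    - {"slide": [0,0,0],"grip": -1,"spin": -1}
    - {"slide": [0,0,0],"grip": -1,"spin": -1}
    - {"slide": [0,0,0],"grip": -1,"spin": -1}
    - {"slide": [0,0,0],"grip": -1,"spin": -1}
    - {"slide": [0,0,0],"grip": -1,"spin": -1}
    - {"slide": [0,0,0],"grip": -1,"spin": -1}

```text
time: 4.92
tool_pos: [0.4654, 0.307, 0.2311]
ee_rot: [3.141, -0.001, 1.04]
wrist_force: [0.7, 0.3, 1.0]
width: 0.0943
finger_force: 0.0
```

Request:
arm_command:
  plan:
    - {"slide": [0,0,0],"grip": -0.4,"spin": -1}
    - {"slide": [0,0,0],"grip": -0.4,"spin": -1}
    - {"slide": [0,0,0],"grip": -0.4,"spin": -0.42}
    - {"slide": [0,0,0.1],"grip": -0.4,"spin": 0}
    - {"slide": [0,0,0.06],"grip": -0.4,"spin": 0}
    - {"slide": [0,0,0],"grip": -0.4,"spin": 0}
    - {"slide": [0,0,0],"grip": -0.4,"spin": 0}

```text
time: 5.8
tool_pos: [0.4655, 0.3085, 0.1521]
ee_rot: [3.14, -0.002, 1.25]
wrist_force: [-0.2, -0.6, -0.5]
width: 0.0657
finger_force: 0.0
```

```bash
python3 w.py w5
```

```text
5.8 [0.4655 0.3085 0.1521] [ 3.1398e+00 -1.7000e-03  1.2502e+00] 0.0657 [ 0.48  0.13  1.48 -0.    1.53  0.8 ] [0.487 0.376 0.306]
```

View pics/w5.png

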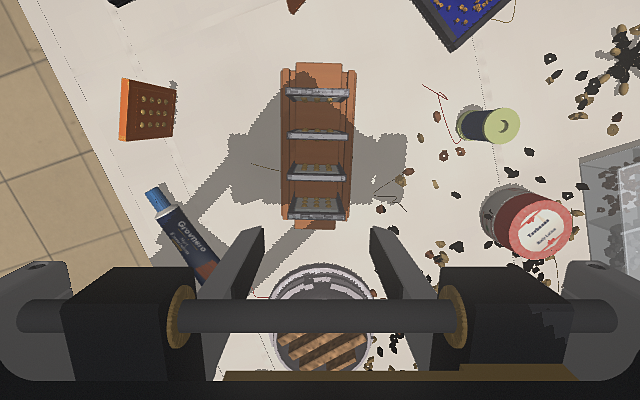

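The fingers straddle sample D, whose top strip is at (289..347, 214); C is at row 172, B at 135 and A at 95. The canister lies behind at (320,320). I check the offset.

Run:
```python
from h import *
import pickle
c=pickle.load(open('pics/w5.pkl','rb'))
im=cv2.imread('pics/w5.png').astype(int)
sat=im.max(2)-im.min(2)
col=im[60:235,300:340].mean((1,2));s=sat[60:235,300:340].mean(1)
m=s<14
rows=[i+60 for i in range(len(m)) if m[i]];print(rows)
for n,v in zip('DCBA',(214.5,172,135,95)):
    print(n,onz(c,318,v,.084).round(4))
for n,P in dict(A=[.4923,.3935,.084],B=[.4838,.3651,.084],C=[.4737,.3365,.084],D=[.4647,.3087,.084]).items(): print(n,proj(c,P).round(1))
```

```text
[88, 89, 90, 91, 92, 93, 94, 95, 96, 97, 132, 133, 134, 135, 136, 137, 138, 139, 171, 172, 173, 174, 175, 176, 177, 178, 179, 180, 200, 203, 207, 208, 209, 210, 211, 212, 213, 214, 215, 216, 217, 218, 219, 230]
D [0.4663 0.3104 0.084 ]
C [0.4765 0.3413 0.084 ]
B [0.4848 0.3666 0.084 ]
A [0.4933 0.3922 0.084 ]
A [[316.1  93.6]]
B [[317.3 137.4]]
C [[316.4 179.4]]
D [[316.7 217.2]]
```

Request:
arm_command:
  plan:
    - {"slide": [0.002,0,0.07],"grip": -0.4,"spin": 0}
    - {"slide": [0,0,0.05],"grip": -0.4,"spin": 0}
    - {"slide": [0,0,0.024],"grip": -0.4,"spin": 0}
    - {"slide": [0,0,0],"grip": -0.4,"spin": 0}
    - {"slide": [0,0,0],"grip": 0.4,"spin": 0}
    - {"slide": [0,0,0],"grip": 0.4,"spin": 0}
    - {"slide": [0,0,0],"grip": 0.4,"spin": 0}
    - {"slide": [0,0,0],"grip": 0.4,"spin": 0}

```text
time: 6.85
tool_pos: [0.4654, 0.3098, 0.0795]
ee_rot: [3.14, -0.001, 1.251]
wrist_force: [0.7, 0.3, 3.8]
width: 0.0434
finger_force: 30.0
```

Request:
arm_command:
  plan:
    - {"slide": [0,0,-0.03],"grip": 0.4,"spin": 0}
    - {"slide": [0,0,-0.06],"grip": 0.4,"spin": 0}
    - {"slide": [0,0,-0.08],"grip": 0.4,"spin": 0}
    - {"slide": [0,0,-0.08],"grip": 0.4,"spin": 0}
    - {"slide": [-0.08,0,0],"grip": 0.4,"spin": -0.5}
    - {"slide": [-0.08,0,0],"grip": 0.4,"spin": -1}
    - {"slide": [-0.08,0,0],"grip": 0.4,"spin": -1}
    - {"slide": [0,0,0],"grip": 0.4,"spin": -1}
    - {"slide": [0,0,0],"grip": 0.4,"spin": -1}
    - {"slide": [0,0,0],"grip": 0.4,"spin": -1}

```text
time: 8.1
tool_pos: [0.4335, 0.1933, 0.2041]
ee_rot: [-3.142, 0.0, 1.733]
wrist_force: [0.4, 1.0, -0.2]
width: 0.0437
finger_force: 30.0
```

Request:
arm_command:
  plan:
    - {"slide": [0,0,0],"grip": 0.4,"spin": -0.98}
    - {"slide": [0,0,0],"grip": 0.4,"spin": 0}
    - {"slide": [0,0,0],"grip": 0.4,"spin": 0}

```text
time: 8.48
tool_pos: [0.4337, 0.1937, 0.2037]
ee_rot: [3.142, 0.0, 1.815]
wrist_force: [0.6, -1.6, -0.5]
width: 0.0439
finger_force: 30.0
```

```bash
python3 w.py w6
python3 - <<'E'
import cv2
a=cv2.imread('pics/w6.png')[150:270,220:420];cv2.imwrite('pics/c6.png',cv2.resize(a,(800,480),interpolation=2))
E
```

```text
8.475 [0.4337 0.1937 0.2037] [3.1415e+00 2.0000e-04 1.8154e+00] 0.0439 [ 0.3  -0.07  1.59 -0.    1.63  0.06] [0.415 0.263 0.358]
```

View pics/c6.png

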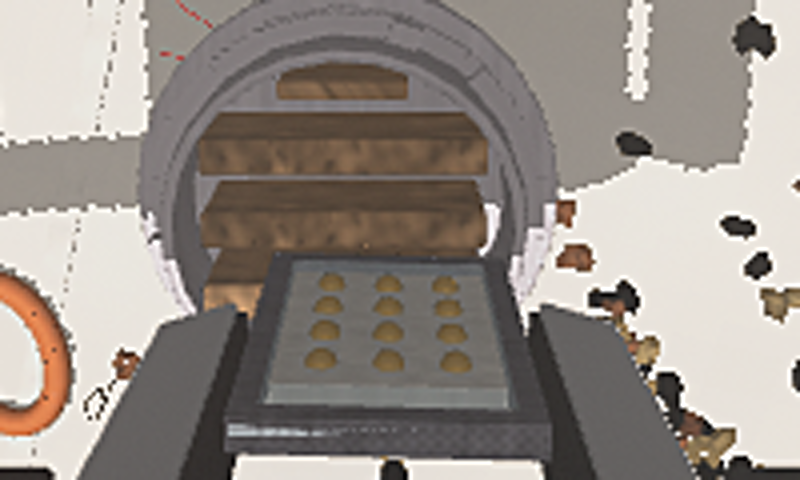

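The crop shows the held sample: top bar at crop (390,438), lower edge at (392,260). Beyond it the cork ridges run level, with light tops at crop rows 157 and 231. I work out the relative offsets.

Run:
```python
from h import *
import pickle
c=pickle.load(open('pics/w6.pkl','rb'));T=np.array([.4337,.1937,.2037])
q=lambda x,y:(220+x/4,150+y/4)
y=1.8154;tx=np.array([np.cos(y),np.sin(y)]);ty=np.array([np.sin(y),-np.cos(y)])
def rep(n,P): d=P[:2]-T[:2];print(n,P.round(4),'tool xy mm',(1e3*d@tx).round(1),(1e3*d@ty).round(1))
rep('top',onz(c,*q(390,438),T[2]+.004)); rep('bot',onz(c,*q(392,258),T[2]-.072)); rep('bot',onz(c,*q(392,264),T[2]-.072))
for a,b in [((198,487),157),((203,485),231)]: rep('ridge',onz(c,*q(sum(a)/2,b),.046))
pts=[(172,200),(180,150),(205,105),(250,70),(300,47),(345,38),(395,45),(440,65),(490,105),(520,160),(525,210)]
from scipy.optimize import least_squares
X=np.array([onz(c,*q(*p),.048)[:2] for p in pts]);r=least_squares(lambda v:np.hypot(*(X-v[:2]).T)-v[2],[.43,.17,.046]);rep('rim',r.x[:3]);print(r.x)
im=cv2.imread('pics/w6.png');h=cv2.cvtColor(im,cv2.COLOR_BGR2HSV)
print([(i,*h[i,296]) for i in range(164,214,2)])
```

```text
top [0.4329 0.1936 0.2077] tool xy mm 0.1 -0.8
bot [0.433  0.1951 0.1317] tool xy mm 1.5 -0.4
bot [0.4333 0.1939 0.1317] tool xy mm 0.3 -0.4
ridge [0.4205 0.1929 0.046 ] tool xy mm 2.4 -13.0
ridge [0.4256 0.1735 0.046 ] tool xy mm -17.7 -12.8
rim [0.4258 0.178  0.0466] tool xy mm -13.3 -11.4
[0.4258439  0.17803218 0.04664363]
[(164, np.uint8(176), np.uint8(13), np.uint8(139)), (166, np.uint8(7), np.uint8(23), np.uint8(102)), (168, np.uint8(14), np.uint8(86), np.uint8(86)), (170, np.uint8(13), np.uint8(94), np.uint8(114)), (172, np.uint8(13), np.uint8(96), np.uint8(127)), (174, np.uint8(14), np.uint8(110), np.uint8(116)), (176, np.uint8(165), np.uint8(8), np.uint8(124)), (178, np.uint8(14), np.uint8(104), np.uint8(88)), (180, np.uint8(14), np.uint8(82), np.uint8(87)), (182, np.uint8(13), np.uint8(82), np.uint8(84)), (184, np.uint8(14), np.uint8(85), np.uint8(84)), (186, np.uint8(14), np.uint8(96), np.uint8(112)), (188, np.uint8(14), np.uint8(95), np.uint8(113)), (190, np.uint8(15), np.uint8(93), np.uint8(107)), (192, np.uint8(14), np.uint8(103), np.uint8(114)), (194, np.uint8(0), np.uint8(10), np.uint8(122)), (196, np.uint8(13), np.uint8(87), np.uint8(88)), (198, np.uint8(13), np.uint8(81), np.uint8(88)), (200, np.uint8(14), np.uint8(80), np.uint8(83)), (202, np.uint8(14), np.uint8(84), np.uint8(82)), (204, np.uint8(13), np.uint8(91), np.uint8(106)), (206, np.uint8(14), np.uint8(96), np.uint8(112)), (208, np.uint8(15), np.uint8(95), np.uint8(105)), (210, np.uint8(13), np.uint8(95), np.uint8(110)), (212, np.uint8(14), np.uint8(95), np.uint8(91))]
```

Request:
arm_command:
  plan:
    - {"slide": [-0.096,-0.025,0],"grip": 0.4,"spin": 0}
    - {"slide": [0,0,0.06],"grip": 0.4,"spin": 0}
    - {"slide": [0,0,0.06],"grip": 0.4,"spin": 0}
    - {"slide": [0,0,0.02],"grip": 0.4,"spin": 0}
    - {"slide": [0,0,0.02],"grip": 0.4,"spin": 0}
    - {"slide": [0,0,0.02],"grip": 0.4,"spin": 0}
    - {"slide": [0,0,0.015],"grip": 0.4,"spin": 0}
    - {"slide": [0,0,0.015],"grip": 0.4,"spin": 0}

```text
time: 9.52
tool_pos: [0.4336, 0.1442, 0.0984]
ee_rot: [3.141, 0.0, 1.817]
wrist_force: [0.6, -0.3, -0.5]
width: 0.0437
finger_force: 30.0
```

Request:
arm_command:
  plan:
    - {"slide": [0,0,0.012],"grip": 0.4,"spin": 0}
    - {"slide": [0,0,0.012],"grip": 0.4,"spin": 0}
    - {"slide": [0,0,0.008],"grip": 0.4,"spin": 0}
    - {"slide": [0,0,0.004],"grip": 0.4,"spin": 0}
    - {"slide": [0,0,0],"grip": 0.4,"spin": 0}

```text
time: 10.15
tool_pos: [0.4334, 0.1441, 0.0804]
ee_rot: [-3.142, 0.0, 1.817]
wrist_force: [0.8, 0.0, 0.4]
width: 0.044
finger_force: 30.0
```

Request:
arm_command:
  plan:
    - {"slide": [0,0,0.002],"grip": 0.4,"spin": 0}
    - {"slide": [0,0,0],"grip": 0.4,"spin": 0}

```text
time: 10.4
tool_pos: [0.4334, 0.1441, 0.0796]
ee_rot: [3.141, 0.0, 1.817]
wrist_force: [0.6, -0.6, 0.2]
width: 0.0437
finger_force: 30.0
```

Request:
arm_command:
  plan:
    - {"slide": [0,0,0.002],"grip": 0.4,"spin": 0}
    - {"slide": [0,0,0.002],"grip": 0.4,"spin": 0}
    - {"slide": [0,0,0],"grip": 0.4,"spin": 0}

```text
time: 10.78
tool_pos: [0.4334, 0.1441, 0.0775]
ee_rot: [3.141, 0.0, 1.817]
wrist_force: [-0.7, -0.1, 0.6]
width: 0.0435
finger_force: 30.0
```

Request:
arm_command:
  plan:
    - {"slide": [0,0,0.001],"grip": 0.4,"spin": 0}
    - {"slide": [0,0,0],"grip": 0.4,"spin": 0}

```text
time: 11.02
tool_pos: [0.4334, 0.1441, 0.0775]
ee_rot: [3.141, 0.0, 1.817]
wrist_force: [-1.8, -0.2, 4.2]
width: 0.0434
finger_force: 30.0
```

Request:
arm_command:
  plan:
    - {"slide": [0,0,0],"grip": -0.4,"spin": 0}
    - {"slide": [0,0,0],"grip": -0.4,"spin": 0}
    - {"slide": [0,0,0],"grip": -0.4,"spin": 0}
    - {"slide": [0,0,-0.02],"grip": -0.4,"spin": 0}
    - {"slide": [0,0,-0.07],"grip": -0.4,"spin": 0}
    - {"slide": [0,0,-0.08],"grip": -0.4,"spin": 0}
    - {"slide": [0,0,-0.08],"grip": -0.4,"spin": 0}
    - {"slide": [0.089,0.0436,0],"grip": -0.4,"spin": 0}
    - {"slide": [0.089,0.0436,0],"grip": -0.4,"spin": 0}
    - {"slide": [0.089,0.0436,0],"grip": -0.4,"spin": 0}

```text
time: 12.28
tool_pos: [0.4648, 0.291, 0.2031]
ee_rot: [3.14, -0.0, 1.816]
wrist_force: [0.1, 0.4, 0.3]
width: 0.0656
finger_force: 0.0
```

Request:
arm_command:
  plan:
    - {"slide": [0.089,0.0436,0],"grip": -0.4,"spin": 0}
    - {"slide": [0,0,0],"grip": -0.4,"spin": 1}
    - {"slide": [0,0,0],"grip": -0.4,"spin": 1}
    - {"slide": [0,0,0],"grip": -0.4,"spin": 1}
    - {"slide": [0,0,0],"grip": -0.4,"spin": 1}
    - {"slide": [0,0,0],"grip": -0.4,"spin": 1}
    - {"slide": [0,0,0],"grip": -0.4,"spin": 1}
    - {"slide": [0,0,0],"grip": -0.4,"spin": 0.48}
    - {"slide": [0,0,0.06],"grip": -0.4,"spin": 0}
    - {"slide": [0,0,0],"grip": -0.4,"spin": 0}

```text
time: 13.52
tool_pos: [0.4733, 0.3372, 0.1698]
ee_rot: [-3.138, 0.004, 1.251]
wrist_force: [-0.2, 0.4, -0.5]
width: 0.0656
finger_force: 0.0
```

```bash
python3 w.py w7
python3 - <<'E'
from h import *
print(cv2.imwrite('pics/top1.png',snapshot('top')[:,:,::-1]))
E
```

```text
13.525 [0.4733 0.3372 0.1698] [-3.1382  0.004   1.2511] 0.0656 [ 0.52  0.18  1.39 -0.    1.58  0.84] [0.496 0.405 0.323]
True
```

View pics/w7.png

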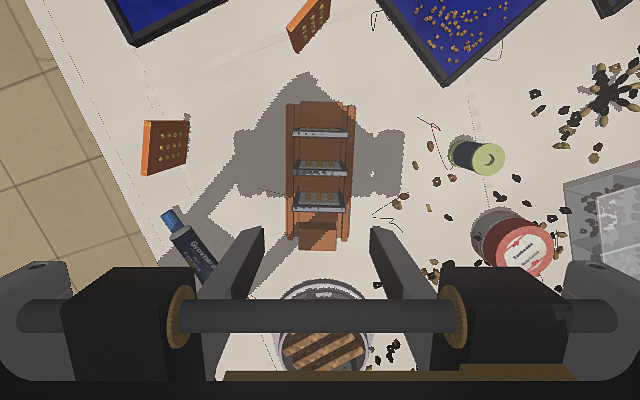

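Three samples remain in the rack, and C at (320,208) is centred between the fingers. I pick it next.

Request:
arm_command:
  plan:
    - {"slide": [0.001,0.002,0.06],"grip": -0.4,"spin": 0}
    - {"slide": [0,0,0.06],"grip": -0.4,"spin": 0}
    - {"slide": [0,0,0.06],"grip": -0.4,"spin": 0}
    - {"slide": [0,0,0],"grip": -0.4,"spin": 0}
    - {"slide": [0,0,0],"grip": 0.4,"spin": 0}
    - {"slide": [0,0,0],"grip": 0.4,"spin": 0}
    - {"slide": [0,0,0],"grip": 0.4,"spin": 0}
    - {"slide": [0,0,0],"grip": 0.4,"spin": 0}

```text
time: 14.62
tool_pos: [0.4766, 0.3387, 0.0838]
ee_rot: [3.139, -0.003, 1.251]
wrist_force: [-0.8, -0.1, 5.6]
width: 0.0434
finger_force: 29.9
```

Request:
arm_command:
  plan:
    - {"slide": [0,0,-0.03],"grip": 0.4,"spin": 0}
    - {"slide": [0,0,-0.06],"grip": 0.4,"spin": 0}
    - {"slide": [0,0,-0.08],"grip": 0.4,"spin": 0}
    - {"slide": [0,0,-0.07],"grip": 0.4,"spin": 0}
    - {"slide": [-0.0907,0.0047,0],"grip": 0.4,"spin": 0}
    - {"slide": [-0.0907,0.0047,0],"grip": 0.4,"spin": 0}
    - {"slide": [-0.0907,0.0047,0],"grip": 0.4,"spin": 0}
    - {"slide": [-0.0907,0.0047,0],"grip": 0.4,"spin": 0}
    - {"slide": [0,0,0],"grip": 0.4,"spin": -0.5}
    - {"slide": [0,0,0],"grip": 0.4,"spin": -1}

```text
time: 15.88
tool_pos: [0.4272, 0.1621, 0.2025]
ee_rot: [3.142, 0.0, 1.383]
wrist_force: [0.2, 0.2, -0.0]
width: 0.0439
finger_force: 29.9
```

Request:
arm_command:
  plan:
    - {"slide": [0,0,0],"grip": 0.4,"spin": -1}
    - {"slide": [0,0,0],"grip": 0.4,"spin": -1}
    - {"slide": [0,0,0],"grip": 0.4,"spin": -1}
    - {"slide": [0,0,0],"grip": 0.4,"spin": -1}
    - {"slide": [0,0,0],"grip": 0.4,"spin": -0.98}
    - {"slide": [0,0,0],"grip": 0.4,"spin": 0}
    - {"slide": [0,0,0],"grip": 0.4,"spin": 0}

```text
time: 16.75
tool_pos: [0.4275, 0.1629, 0.2021]
ee_rot: [-3.141, 0.0, 1.815]
wrist_force: [-0.6, -0.3, -0.8]
width: 0.0437
finger_force: 29.9
```

```bash
cat > chk.py <<'E'
# lateral profile in tool frame of the held sample and ridges
import sys,pickle
from h import *
n=sys.argv[1];c=pickle.load(open(f'pics/{n}.pkl','rb'));o=sensors.get_obs();T=o['tool_pos'];y=o['ee_rot'][2]
tx=np.array([np.cos(y),np.sin(y)]);ty=np.array([np.sin(y),-np.cos(y)])
im=cv2.imread(f'pics/{n}.png');h=cv2.cvtColor(im,cv2.COLOR_BGR2HSV)
f=lambda u,v,z:[round(float(1e3*((onz(c,u,v,z)-T)[:2]@a)),1) for a in (tx,ty)]
# cork top bright strips along several columns
for u in (292,300):
    m=((h[:,u,0]>9)&(h[:,u,0]<18)&(h[:,u,1]>70)&(h[:,u,2]>98))
    r=np.flatnonzero(np.diff(np.r_[0,m.astype(int),0]));print(u,[(a,b,f(u,(a+b-1)/2,.046)[0]) for a,b in r.reshape(-1,2) if b-a>4 and a<260])
    
C=np.array([.4252,.1736]);print('C in tool',[(1e3*(C-T[:2])@a).round(1) for a in (tx,ty)])
cv2.imwrite(f'pics/{n}c.png',cv2.resize(im[150:270,220:420],(800,480),interpolation=2))
E
python3 w.py w8;python3 chk.py w8
```

```text
16.75 [0.4275 0.1629 0.2021] [-3.1415e+00  2.0000e-04  1.8154e+00] 0.0437 [ 0.24 -0.11  1.63 -0.    1.63 -0.  ] [0.409 0.232 0.356]
292 [(np.int64(159), np.int64(167), 30.5), (np.int64(179), np.int64(186), 10.4), (np.int64(196), np.int64(205), -8.8)]
300 [(np.int64(158), np.int64(167), 31.0), (np.int64(177), np.int64(183), 13.0), (np.int64(197), np.int64(202), -7.7)]
C in tool [np.float64(11.0), np.float64(0.3)]
```

View pics/w8c.png

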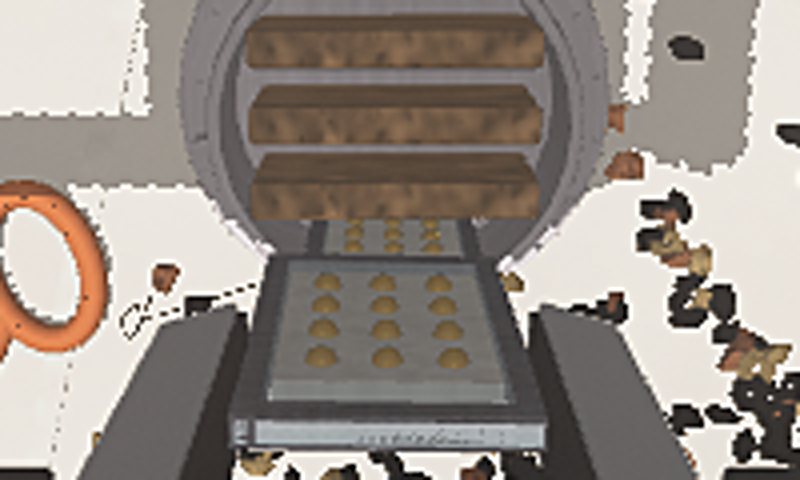

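The crop shows sample C held level with its lower edge at crop (392,259), in line with the free groove beside placed D at (395,240). I lower it.

Request:
arm_command:
  plan:
    - {"slide": [0.001,0.002,0.06],"grip": 0.4,"spin": 0}
    - {"slide": [0,0,0.06],"grip": 0.4,"spin": 0}
    - {"slide": [0,0,0.02],"grip": 0.4,"spin": 0}
    - {"slide": [0,0,0.02],"grip": 0.4,"spin": 0}
    - {"slide": [0,0,0.02],"grip": 0.4,"spin": 0}
    - {"slide": [0,0,0.015],"grip": 0.4,"spin": 0}
    - {"slide": [0,0,0.015],"grip": 0.4,"spin": 0}
    - {"slide": [0,0,0.012],"grip": 0.4,"spin": 0}
    - {"slide": [0,0,0.008],"grip": 0.4,"spin": 0}
    - {"slide": [0,0,0],"grip": 0.4,"spin": 0}

```text
time: 18.05
tool_pos: [0.4283, 0.1636, 0.0867]
ee_rot: [-3.141, 0.0, 1.817]
wrist_force: [0.8, -0.1, -0.9]
width: 0.0435
finger_force: 29.9
```

Request:
arm_command:
  plan:
    - {"slide": [0,0,0.003],"grip": 0.4,"spin": 0}
    - {"slide": [0,0,0.002],"grip": 0.4,"spin": 0}
    - {"slide": [0,0,0.001],"grip": 0.4,"spin": 0}
    - {"slide": [0,0,0],"grip": 0.4,"spin": 0}

```text
time: 18.55
tool_pos: [0.4285, 0.1637, 0.084]
ee_rot: [3.142, 0.0, 1.817]
wrist_force: [0.7, -0.7, 0.3]
width: 0.0435
finger_force: 29.9
```

Request:
arm_command:
  plan:
    - {"slide": [0,0,0.002],"grip": 0.4,"spin": 0}
    - {"slide": [0,0,0.001],"grip": 0.4,"spin": 0}
    - {"slide": [0,0,0],"grip": 0.4,"spin": 0}

```text
time: 18.92
tool_pos: [0.4284, 0.1637, 0.0824]
ee_rot: [-3.141, 0.0, 1.817]
wrist_force: [0.2, -0.2, -0.0]
width: 0.0435
finger_force: 29.9
```

Request:
arm_command:
  plan:
    - {"slide": [0,0,0.001],"grip": 0.4,"spin": 0}
    - {"slide": [0,0,0.001],"grip": 0.4,"spin": 0}
    - {"slide": [0,0,0],"grip": 0.4,"spin": 0}

```text
time: 19.3
tool_pos: [0.4286, 0.1637, 0.0819]
ee_rot: [3.141, 0.0, 1.817]
wrist_force: [-1.3, -0.9, 2.6]
width: 0.0437
finger_force: 29.9
```

Request:
arm_command:
  plan:
    - {"slide": [0,0,0],"grip": -0.4,"spin": 0}
    - {"slide": [0,0,0],"grip": -0.4,"spin": 0}
    - {"slide": [0,0,0],"grip": -0.4,"spin": 0}
    - {"slide": [0,0,-0.02],"grip": -0.4,"spin": 0}
    - {"slide": [0,0,-0.07],"grip": -0.4,"spin": 0}
    - {"slide": [0,0,-0.08],"grip": -0.4,"spin": 0}
    - {"slide": [0,0,-0.07],"grip": -0.4,"spin": 0}
    - {"slide": [0.0917,0.0527,0],"grip": -0.4,"spin": 0}
    - {"slide": [0.0917,0.0527,0],"grip": -0.4,"spin": 0}
    - {"slide": [0.0917,0.0527,0],"grip": -0.4,"spin": 0}

```text
time: 20.55
tool_pos: [0.4723, 0.3179, 0.2026]
ee_rot: [3.14, -0.0, 1.816]
wrist_force: [0.7, -0.3, 0.7]
width: 0.0655
finger_force: 0.0
```

Request:
arm_command:
  plan:
    - {"slide": [0.0917,0.0527,0],"grip": -0.4,"spin": 0}
    - {"slide": [0,0,0],"grip": -0.4,"spin": 1}
    - {"slide": [0,0,0],"grip": -0.4,"spin": 1}
    - {"slide": [0,0,0],"grip": -0.4,"spin": 1}
    - {"slide": [0,0,0],"grip": -0.4,"spin": 1}
    - {"slide": [0,0,0],"grip": -0.4,"spin": 1}
    - {"slide": [0,0,0],"grip": -0.4,"spin": 1}
    - {"slide": [0,0,0],"grip": -0.4,"spin": 0.48}
    - {"slide": [0,0,0],"grip": -0.4,"spin": 0}
    - {"slide": [0,0,0],"grip": -0.4,"spin": 0}

```text
time: 21.8
tool_pos: [0.4862, 0.3673, 0.2018]
ee_rot: [3.141, -0.0, 1.252]
wrist_force: [0.3, 0.8, 0.4]
width: 0.066
finger_force: 0.0
```

Request:
arm_command:
  plan:
    - {"slide": [0,0,0.08],"grip": -0.4,"spin": 0}
    - {"slide": [0,0,0.08],"grip": -0.4,"spin": 0}
    - {"slide": [0,0,0.06],"grip": -0.4,"spin": 0}
    - {"slide": [0,0,0.02],"grip": -0.4,"spin": 0}
    - {"slide": [0,0,0],"grip": -0.4,"spin": 0}
    - {"slide": [0,0,0],"grip": 0.4,"spin": 0}
    - {"slide": [0,0,0],"grip": 0.4,"spin": 0}
    - {"slide": [0,0,0],"grip": 0.4,"spin": 0}
    - {"slide": [0,0,0],"grip": 0.4,"spin": 0}

```text
time: 22.92
tool_pos: [0.4867, 0.3677, 0.0828]
ee_rot: [3.14, -0.002, 1.251]
wrist_force: [0.2, 0.1, 4.0]
width: 0.0435
finger_force: 30.0
```

Request:
arm_command:
  plan:
    - {"slide": [0,0,-0.03],"grip": 0.4,"spin": 0}
    - {"slide": [0,0,-0.06],"grip": 0.4,"spin": 0}
    - {"slide": [0,0,-0.08],"grip": 0.4,"spin": 0}
    - {"slide": [0,0,-0.07],"grip": 0.4,"spin": 0}
    - {"slide": [-0.0975,-0.001,0],"grip": 0.4,"spin": 0}
    - {"slide": [-0.0975,-0.001,0],"grip": 0.4,"spin": 0}
    - {"slide": [-0.0975,-0.001,0],"grip": 0.4,"spin": 0}
    - {"slide": [-0.0975,-0.001,0],"grip": 0.4,"spin": 0}
    - {"slide": [0,0,0],"grip": 0.4,"spin": -0.5}
    - {"slide": [0,0,0],"grip": 0.4,"spin": -1}

```text
time: 24.18
tool_pos: [0.4225, 0.1819, 0.2023]
ee_rot: [3.141, 0.0, 1.383]
wrist_force: [0.9, 0.5, 0.2]
width: 0.0435
finger_force: 29.9
```

Request:
arm_command:
  plan:
    - {"slide": [0,0,0],"grip": 0.4,"spin": -1}
    - {"slide": [0,0,0],"grip": 0.4,"spin": -1}
    - {"slide": [0,0,0],"grip": 0.4,"spin": -1}
    - {"slide": [0,0,0],"grip": 0.4,"spin": -1}
    - {"slide": [0,0,0],"grip": 0.4,"spin": -0.98}
    - {"slide": [0,0,0],"grip": 0.4,"spin": 0}
    - {"slide": [0,0,0],"grip": 0.4,"spin": 0}

```text
time: 25.05
tool_pos: [0.4228, 0.1827, 0.2017]
ee_rot: [3.141, 0.0, 1.815]
wrist_force: [0.9, 0.1, -0.3]
width: 0.0435
finger_force: 29.9
```

```bash
python3 w.py w9;python3 chk.py w9
python3 - <<'E'
import cv2,numpy as np
# row of held sample's lower edge: brightness profile in both pictures at the middle column
for n in ('w6','w8','w9'):
    g=cv2.cvtColor(cv2.imread(f'pics/{n}.png'),cv2.COLOR_BGR2GRAY)
    print(n,g[205:270,305:328].mean(1).astype(int))
E
```

```text
25.05 [0.4228 0.1827 0.2017] [3.1415e+00 2.0000e-04 1.8154e+00] 0.0435 [ 0.28 -0.11  1.62 -0.    1.63  0.04] [0.404 0.252 0.356]
292 [(np.int64(180), np.int64(187), 9.4), (np.int64(199), np.int64(205), -10.3)]
300 [(np.int64(178), np.int64(187), 10.5), (np.int64(197), np.int64(205), -9.2)]
C in tool [np.float64(-9.4), np.float64(0.1)]
w6 [ 93  93  95  95  94  92  84  73  70  62  74  99  94 101 104 103 103 105
 108 106 104 102 104 107 108 106 103 101 102 106 108 108 105 104 103 104
 105 107 108 108 108 119 126 125 125 129 113  59  64  65  82  81  93  78
  80  83  83  80  70 159 202 185 172 171 171]
w8 [107 108 103 102 108 106 103 108 106  59  77 101  97 106 106 105 105 108
 112 107 106 105 108 110 110 106 105 105 106 110 111 109 106 106 106 107
 110 111 110 110 121 128 127 128 133  99  61  66  65  81 101 184 173 171
 150 155 118  82 187 169 170 171 163 117 101]
w9 [ 96 102 107 103 100 105 107 102 106 104  58  72 100  96 102 108 104 103
 107 110 105 105 105 106 109 109 106 103 103 105 108 110 110 106 105 104
 106 107 109 109 109 109 128 126 126 127 134  81  61  65  67  80 107 157
 148 105  81  81  75 102 216 204 203 187 173]
```

Request:
arm_command:
  plan:
    - {"slide": [0,0.001,0.06],"grip": 0.4,"spin": 0}
    - {"slide": [0,0,0.06],"grip": 0.4,"spin": 0}
    - {"slide": [0,0,0.02],"grip": 0.4,"spin": 0}
    - {"slide": [0,0,0.02],"grip": 0.4,"spin": 0}
    - {"slide": [0,0,0.02],"grip": 0.4,"spin": 0}
    - {"slide": [0,0,0.015],"grip": 0.4,"spin": 0}
    - {"slide": [0,0,0.015],"grip": 0.4,"spin": 0}
    - {"slide": [0,0,0.012],"grip": 0.4,"spin": 0}
    - {"slide": [0,0,0.01],"grip": 0.4,"spin": 0}
    - {"slide": [0,0,0],"grip": 0.4,"spin": 0}

```text
time: 26.35
tool_pos: [0.4231, 0.1829, 0.0849]
ee_rot: [-3.141, -0.0, 1.817]
wrist_force: [-0.7, 1.0, -1.3]
width: 0.0436
finger_force: 29.9
```

Request:
arm_command:
  plan:
    - {"slide": [0,0,0.003],"grip": 0.4,"spin": 0}
    - {"slide": [0,0,0.002],"grip": 0.4,"spin": 0}
    - {"slide": [0,0,0.001],"grip": 0.4,"spin": 0}
    - {"slide": [0,0,0.001],"grip": 0.4,"spin": 0}
    - {"slide": [0,0,0],"grip": 0.4,"spin": 0}

```text
time: 26.98
tool_pos: [0.4236, 0.183, 0.0821]
ee_rot: [3.141, -0.0, 1.817]
wrist_force: [-0.0, 1.9, -0.3]
width: 0.0438
finger_force: 29.9
```

Request:
arm_command:
  plan:
    - {"slide": [0,0,0.001],"grip": 0.4,"spin": 0}
    - {"slide": [0,0,0.001],"grip": 0.4,"spin": 0}
    - {"slide": [0,0,0],"grip": 0.4,"spin": 0}

```text
time: 27.35
tool_pos: [0.4235, 0.183, 0.081]
ee_rot: [3.141, -0.0, 1.817]
wrist_force: [0.1, 2.3, 0.0]
width: 0.0438
finger_force: 29.9
```

Request:
arm_command:
  plan:
    - {"slide": [0,0,0.001],"grip": 0.4,"spin": 0}
    - {"slide": [0,0,0],"grip": 0.4,"spin": 0}
    - {"slide": [0,0,0],"grip": 0.4,"spin": 0}

```text
time: 27.72
tool_pos: [0.4235, 0.183, 0.0808]
ee_rot: [3.141, -0.0, 1.817]
wrist_force: [-1.1, 2.5, 4.1]
width: 0.0438
finger_force: 30.0
```

Request:
arm_command:
  plan:
    - {"slide": [0,0,0],"grip": -0.4,"spin": 0}
    - {"slide": [0,0,0],"grip": -0.4,"spin": 0}
    - {"slide": [0,0,0],"grip": -0.4,"spin": 0}
    - {"slide": [0,0,-0.02],"grip": -0.4,"spin": 0}
    - {"slide": [0,0,-0.07],"grip": -0.4,"spin": 0}
    - {"slide": [0,0,-0.08],"grip": -0.4,"spin": 0}
    - {"slide": [0,0,-0.07],"grip": -0.4,"spin": 0}
    - {"slide": [0.0946,0.0612,0],"grip": -0.4,"spin": 0}
    - {"slide": [0.0946,0.0612,0],"grip": -0.4,"spin": 0}
    - {"slide": [0.0946,0.0612,0],"grip": -0.4,"spin": 0}

```text
time: 28.98
tool_pos: [0.4787, 0.3444, 0.2016]
ee_rot: [3.14, 0.0, 1.816]
wrist_force: [-0.2, -0.5, -0.3]
width: 0.0656
finger_force: 0.0
```

Request:
arm_command:
  plan:
    - {"slide": [0.0946,0.0612,0],"grip": -0.4,"spin": 0}
    - {"slide": [0,0,0],"grip": -0.4,"spin": 1}
    - {"slide": [0,0,0],"grip": -0.4,"spin": 1}
    - {"slide": [0,0,0],"grip": -0.4,"spin": 1}
    - {"slide": [0,0,0],"grip": -0.4,"spin": 1}
    - {"slide": [0,0,0],"grip": -0.4,"spin": 1}
    - {"slide": [0,0,0],"grip": -0.4,"spin": 1}
    - {"slide": [0,0,0],"grip": -0.4,"spin": 0.48}
    - {"slide": [0,0,0],"grip": -0.4,"spin": 0}
    - {"slide": [0,0,0],"grip": -0.4,"spin": 0}

```text
time: 30.22
tool_pos: [0.4962, 0.3962, 0.2008]
ee_rot: [3.141, -0.0, 1.252]
wrist_force: [0.0, 0.2, -0.1]
width: 0.0658
finger_force: 0.0
```

Request:
arm_command:
  plan:
    - {"slide": [0,0,0.08],"grip": -0.4,"spin": 0}
    - {"slide": [0,0,0.08],"grip": -0.4,"spin": 0}
    - {"slide": [0,0,0.06],"grip": -0.4,"spin": 0}
    - {"slide": [0,0,0.02],"grip": -0.4,"spin": 0}
    - {"slide": [0,0,0],"grip": -0.4,"spin": 0}
    - {"slide": [0,0,0],"grip": 0.4,"spin": 0}
    - {"slide": [0,0,0],"grip": 0.4,"spin": 0}
    - {"slide": [0,0,0],"grip": 0.4,"spin": 0}
    - {"slide": [0,0,0],"grip": 0.4,"spin": 0}

```text
time: 31.35
tool_pos: [0.4967, 0.3966, 0.0818]
ee_rot: [3.14, -0.002, 1.251]
wrist_force: [-0.7, -0.3, 4.3]
width: 0.0435
finger_force: 29.9
```

Request:
arm_command:
  plan:
    - {"slide": [0,0,-0.03],"grip": 0.4,"spin": 0}
    - {"slide": [0,0,-0.06],"grip": 0.4,"spin": 0}
    - {"slide": [0,0,-0.08],"grip": 0.4,"spin": 0}
    - {"slide": [0,0,-0.07],"grip": 0.4,"spin": 0}
    - {"slide": [-0.1042,-0.0067,0],"grip": 0.4,"spin": 0}
    - {"slide": [-0.1042,-0.0067,0],"grip": 0.4,"spin": 0}
    - {"slide": [-0.1042,-0.0067,0],"grip": 0.4,"spin": 0}
    - {"slide": [-0.1042,-0.0067,0],"grip": 0.4,"spin": 0}
    - {"slide": [0,0,0],"grip": 0.4,"spin": -0.5}
    - {"slide": [0,0,0],"grip": 0.4,"spin": -1}

```text
time: 32.6
tool_pos: [0.4175, 0.2016, 0.2013]
ee_rot: [3.141, -0.0, 1.383]
wrist_force: [-0.9, 0.1, -0.9]
width: 0.0437
finger_force: 29.9
```

Request:
arm_command:
  plan:
    - {"slide": [0,0,0],"grip": 0.4,"spin": -1}
    - {"slide": [0,0,0],"grip": 0.4,"spin": -1}
    - {"slide": [0,0,0],"grip": 0.4,"spin": -1}
    - {"slide": [0,0,0],"grip": 0.4,"spin": -1}
    - {"slide": [0,0,0],"grip": 0.4,"spin": -0.98}
    - {"slide": [0,0,0],"grip": 0.4,"spin": 0}
    - {"slide": [0,0,0],"grip": 0.4,"spin": 0}

```text
time: 33.48
tool_pos: [0.4178, 0.2024, 0.2007]
ee_rot: [3.141, 0.0, 1.815]
wrist_force: [0.6, 0.1, -0.1]
width: 0.0439
finger_force: 29.9
```

```bash
python3 w.py w10;python3 chk.py w10
python3 - <<'E'
import cv2,numpy as np
g=cv2.cvtColor(cv2.imread(f'pics/w10.png'),cv2.COLOR_BGR2GRAY)
print(g[205:270,305:328].mean(1).astype(int))
E
```

```text
33.475 [0.4178 0.2024 0.2007] [3.1415e+00 2.0000e-04 1.8153e+00] 0.0439 [ 0.33 -0.1   1.61 -0.    1.63  0.08] [0.399 0.272 0.355]
292 [(np.int64(198), np.int64(206), -10.0)]
300 [(np.int64(198), np.int64(203), -8.4)]
C in tool [np.float64(-29.8), np.float64(0.2)]
[ 94 107 101 106 104 103 102 109 102 102 111  63  60 100  96  98 108 104
 105 104 109 108 104 103 104 107 108 109 104 103 103 105 109 109 108 105
 104 105 106 107 109 108 108 111 131 125 125 127 135  65  63  65  71  75
 135 177 169 169 170 177  79 118 243 229 227]
```

Request:
arm_command:
  plan:
    - {"slide": [0.002,0.001,0.06],"grip": 0.4,"spin": 0}
    - {"slide": [0,0,0.06],"grip": 0.4,"spin": 0}
    - {"slide": [0,0,0.02],"grip": 0.4,"spin": 0}
    - {"slide": [0,0,0.02],"grip": 0.4,"spin": 0}
    - {"slide": [0,0,0.02],"grip": 0.4,"spin": 0}
    - {"slide": [0,0,0.015],"grip": 0.4,"spin": 0}
    - {"slide": [0,0,0.015],"grip": 0.4,"spin": 0}
    - {"slide": [0,0,0.012],"grip": 0.4,"spin": 0}
    - {"slide": [0,0,0.01],"grip": 0.4,"spin": 0}
    - {"slide": [0,0,0],"grip": 0.4,"spin": 0}

```text
time: 34.78
tool_pos: [0.4178, 0.2035, 0.084]
ee_rot: [-3.141, 0.0, 1.817]
wrist_force: [0.2, 0.9, -0.1]
width: 0.0439
finger_force: 29.9
```

Request:
arm_command:
  plan:
    - {"slide": [0,0,0.003],"grip": 0.4,"spin": 0}
    - {"slide": [0,0,0.002],"grip": 0.4,"spin": 0}
    - {"slide": [0,0,0.001],"grip": 0.4,"spin": 0}
    - {"slide": [0,0,0.001],"grip": 0.4,"spin": 0}
    - {"slide": [0,0,0],"grip": 0.4,"spin": 0}

```text
time: 35.4
tool_pos: [0.4181, 0.2036, 0.081]
ee_rot: [3.142, 0.0, 1.817]
wrist_force: [-0.2, -0.3, -0.7]
width: 0.0435
finger_force: 29.9
```

Request:
arm_command:
  plan:
    - {"slide": [0,0,0.001],"grip": 0.4,"spin": 0}
    - {"slide": [0,0,0.001],"grip": 0.4,"spin": 0}
    - {"slide": [0,0,0],"grip": 0.4,"spin": 0}

```text
time: 35.78
tool_pos: [0.4181, 0.2036, 0.08]
ee_rot: [3.142, 0.0, 1.817]
wrist_force: [-0.0, -0.6, 0.4]
width: 0.0435
finger_force: 29.9
```

Request:
arm_command:
  plan:
    - {"slide": [0,0,0.001],"grip": 0.4,"spin": 0}
    - {"slide": [0,0,0],"grip": 0.4,"spin": 0}
    - {"slide": [0,0,0],"grip": 0.4,"spin": 0}

```text
time: 36.15
tool_pos: [0.4182, 0.2036, 0.0798]
ee_rot: [3.141, 0.0, 1.817]
wrist_force: [-2.1, -0.8, 3.1]
width: 0.0437
finger_force: 29.9
```

Request:
arm_command:
  plan:
    - {"slide": [0,0,0],"grip": -0.4,"spin": 0}
    - {"slide": [0,0,0],"grip": -0.4,"spin": 0}
    - {"slide": [0,0,0],"grip": -0.4,"spin": 0}
    - {"slide": [0,0,-0.02],"grip": -0.4,"spin": 0}
    - {"slide": [0,0,-0.1],"grip": -0.4,"spin": 0}
    - {"slide": [0,0,-0.11],"grip": -0.4,"spin": 0}
    - {"slide": [0,0,-0.11],"grip": -1,"spin": 0}
    - {"slide": [0,0,-0.1],"grip": -1,"spin": 0}
    - {"slide": [0,0,0],"grip": -1,"spin": 0}
    - {"slide": [0,0,0],"grip": -1,"spin": 0}

```text
time: 37.4
tool_pos: [0.4179, 0.2036, 0.2992]
ee_rot: [-3.141, 0.0, 1.817]
wrist_force: [0.1, 0.4, -0.4]
width: 0.0936
finger_force: 0.0
```

```bash
python3 w.py w11
```

```text
37.4 [0.4179 0.2036 0.2992] [-3.1415e+00  1.0000e-04  1.8166e+00] 0.0936 [ 0.33 -0.11  1.43 -0.    1.82  0.09] [0.399 0.273 0.453]
```

Request:
arm_command:
  plan:
    - {"slide": [-0.0823,0.0525,0],"grip": -1,"spin": 0}
    - {"slide": [-0.0823,0.0525,0],"grip": -1,"spin": 0}
    - {"slide": [-0.0823,0.0525,0],"grip": -1,"spin": 0}
    - {"slide": [-0.0823,0.0525,0],"grip": -1,"spin": 0}
    - {"slide": [0,0,0],"grip": -1,"spin": 1}
    - {"slide": [0,0,0],"grip": -1,"spin": 1}
    - {"slide": [0,0,0],"grip": -1,"spin": 1}
    - {"slide": [0,0,0],"grip": -1,"spin": 1}
    - {"slide": [0,0,0],"grip": -1,"spin": 1}
    - {"slide": [0,0,0],"grip": -1,"spin": 1}

```text
time: 38.7
tool_pos: [0.5592, 0.0695, 0.2968]
ee_rot: [-3.137, 0.002, 1.29]
wrist_force: [-0.8, -0.3, 0.4]
width: 0.094
finger_force: 0.0
```

Request:
arm_command:
  plan:
    - {"slide": [0,0,0],"grip": -1,"spin": 1}
    - {"slide": [0,0,0],"grip": -1,"spin": 1}
    - {"slide": [0,0,0],"grip": -1,"spin": 1}
    - {"slide": [0,0,0],"grip": -1,"spin": 1}
    - {"slide": [0,0,0],"grip": -1,"spin": 1}
    - {"slide": [0,0,0],"grip": -1,"spin": 1}
    - {"slide": [0,0,0],"grip": -1,"spin": 1}
    - {"slide": [0,0,0],"grip": -1,"spin": 1}
    - {"slide": [0,0,0],"grip": -1,"spin": 1}
    - {"slide": [0,0,0],"grip": -1,"spin": 1}

```text
time: 39.95
tool_pos: [0.5592, 0.0695, 0.2968]
ee_rot: [-3.14, 0.004, 0.417]
wrist_force: [0.5, 1.0, -0.1]
width: 0.0941
finger_force: 0.0
```

```bash
python3 w.py w12
python3 - <<'E'
import cv2,numpy as np
a=cv2.imread('pics/w11.png')[100:250,200:440];b=cv2.imread('pics/w12.png')[0:300]
cv2.imwrite('pics/c12.png',np.vstack([cv2.resize(a,(480,300)),cv2.resize(b,(640,300))[:,80:560]]))
E
```

```text
39.95 [0.5592 0.0695 0.2968] [-3.1398  0.0044  0.4175] 0.0941 [ 0.02  0.12  1.21 -0.    1.82  1.18] [0.625 0.098 0.45 ]
```

View pics/c12.png

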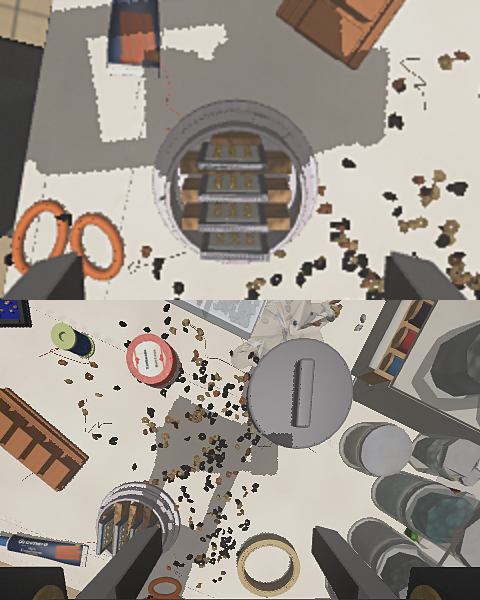

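The upper part shows all four samples standing in the canister at crop (235,200). The lower part shows the cap at crop (300,392) with its bar nearly upright in the image, about (293..313, 358..427). Nothing else has moved. I measure the cap from this view.

Run:
```python
from h import *
import pickle
from scipy.optimize import least_squares
c=pickle.load(open('pics/w12.pkl','rb'));im=cv2.imread('pics/w12.png')
g=cv2.cvtColor(im,cv2.COLOR_BGR2GRAY)
print('cap',onz(c,380,92,.082).round(4),'bar',onz(c,383.5,92,.106).round(4))
e=cv2.Canny(g[40:150,320:440],25,60)
L=cv2.HoughLinesP(e,1,np.pi/360,18,minLineLength=25,maxLineGap=4)
for x1,y1,x2,y2 in (L[:,0] if L is not None else []):
    if 20<x1<100 and 25<min(y1,y2):
        P,Q=onz(c,320+x1,40+y1,.106),onz(c,320+x2,40+y2,.106);print((320+x1,40+y1),(320+x2,40+y2),P[:2].round(4),Q[:2].round(4),np.degrees(np.arctan2(*(Q-P)[[1,0]])).round(1))
cv2.imwrite('pics/c13.png',cv2.resize(im[35:155,310:450],(700,600),interpolation=2))
```

```text
cap [0.6808 0.0446 0.082 ] bar [0.6787 0.0447 0.106 ]
(np.int32(370), np.int32(123)) (np.int32(373), np.int32(79)) [0.6442 0.0435] [0.6858 0.0607] 22.5
```

View pics/c13.png

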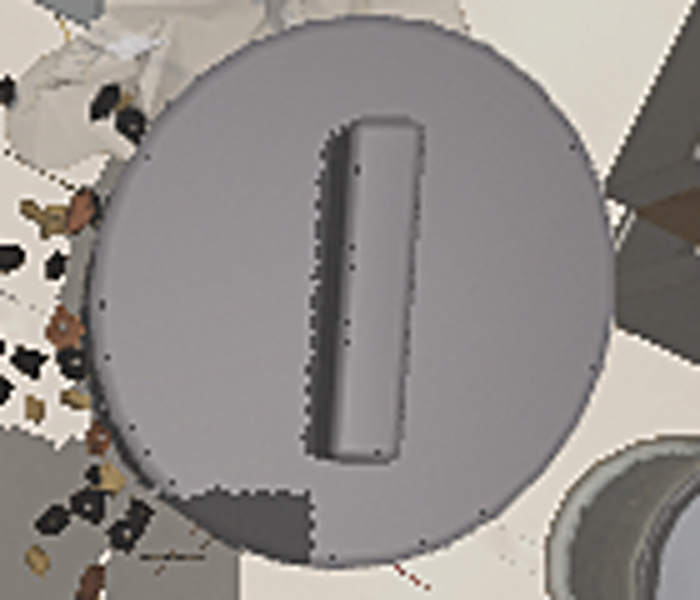

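```bash
cat > bar.py <<'E'
from h import *
import pickle
def bar(n,pts,circ=None):
    c=pickle.load(open(f'pics/{n}.pkl','rb'));X=np.array([onz(c,*p,.106) for p in pts]);a=(X[0]+X[1])/2;b=(X[2]+X[3])/2
    print('bar',((a+b)/2).round(4),'len',np.linalg.norm(a-b).round(4),'wid',np.linalg.norm(X[0]-X[1]).round(4),np.linalg.norm(X[2]-X[3]).round(4),'ang',np.degrees(np.arctan2(*(a-b)[[1,0]])).round(1))
    if circ: print('cap',onz(c,*circ,.082).round(4))
E
python3 - <<'E'
from bar import *
q=lambda x,y:(310+x/5,35+y/5)
bar('w12',[q(350,118),q(423,120),q(398,462),q(330,460)],q(351,291))
S=cam('scene');T=cam('top')
print(proj(S,[.679,.045,.106]),proj(T,[.679,.045,.106]))
t=cv2.imread('pics/top1.png');
E
```

```text
bar [0.6776 0.0423 0.106 ] len 0.0691 wid 0.0152 0.0149 ang 23.3
cap [0.6798 0.0438 0.082 ]
[[358.09083865 158.9415615 ]] [[406.39195792 139.86532182]]
```

Request:
arm_command:
  plan:
    - {"slide": [0.097,0.073,0],"grip": -1,"spin": 0.12}
    - {"slide": [0.097,0.073,0],"grip": -1,"spin": 0}
    - {"slide": [0,0,0.09],"grip": -1,"spin": 0}
    - {"slide": [0,0,0.09],"grip": -1,"spin": 0}
    - {"slide": [0,0,0],"grip": -1,"spin": 0}
    - {"slide": [0,0,0],"grip": -1,"spin": 0}

```text
time: 40.75
tool_pos: [0.6784, 0.0419, 0.2107]
ee_rot: [3.141, -0.001, 0.41]
wrist_force: [-0.2, -0.4, 0.5]
width: 0.0939
finger_force: 0.0
```

```bash
python3 w.py w14
python3 - <<'E'
import cv2
im=cv2.imread('pics/w14.png');cv2.imwrite('pics/c14.png',cv2.resize(im[100:280,220:420],(800,720))[:600])
E
```

```text
40.75 [0.6784 0.0419 0.2107] [ 3.141e+00 -1.000e-03  4.104e-01] 0.0939 [-0.02  0.38  1.05 -0.    1.7   1.14] [0.743 0.07  0.365]
```

View pics/c14.png

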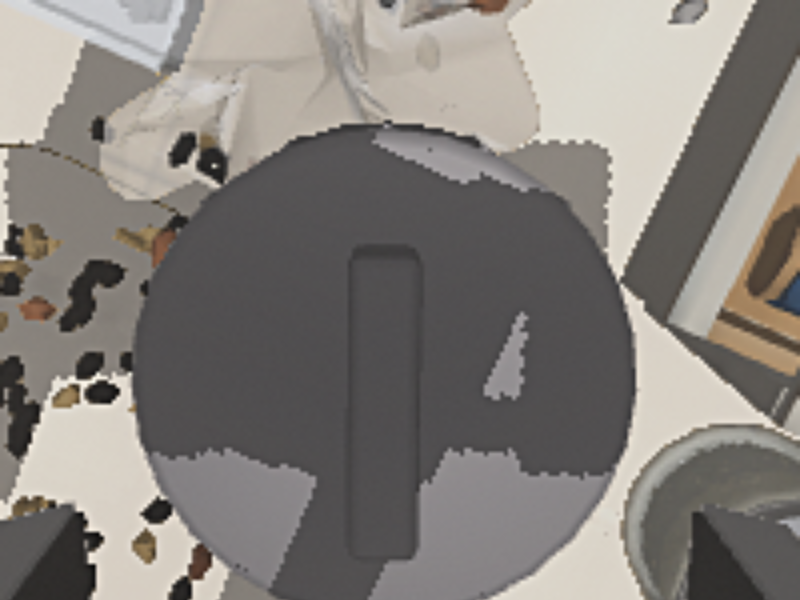

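The crop shows the cap centred under the fingers, with the bar's top face at crop (350..420, 258..558), upright in the picture. That was picture 15, one over the limit of 14, so I work from numbers only from here.

Run:
```python
from bar import *
q=lambda x,y:(220+x/4,100+y/4)
bar('w14',[q(350,258),q(420,258),q(418,558),q(350,558)])
c=pickle.load(open('pics/w14.pkl','rb'));d=pickle.load(open('pics/w12.pkl','rb'))
q2=lambda x,y:(310+x/5,35+y/5)
for a,b in [((350,258),(350,118)),((420,258),(423,120)),((418,558),(398,462)),((350,558),(330,460))]:
    print(two([ray(c,*q(*a)),ray(d,*q2(*b))]).round(4))
```

```text
bar [0.679  0.0422 0.106 ] len 0.0679 wid 0.0148 0.0153 ang 23.4
[0.707  0.0626 0.1037]
[0.7129 0.0486 0.1035]
[0.6491 0.0207 0.1008]
[0.6433 0.0351 0.1021]
```

Request:
arm_command:
  plan:
    - {"slide": [0,0,0],"grip": 0.2,"spin": 0}
    - {"slide": [0,0,0.06],"grip": 0.2,"spin": 0}
    - {"slide": [0,0,0.06],"grip": 0.2,"spin": 0}
    - {"slide": [0,0,0.04],"grip": 0.2,"spin": 0}
    - {"slide": [0,0,0.026],"grip": 0.2,"spin": 0}
    - {"slide": [0,0,0.01],"grip": 0.2,"spin": 0}
    - {"slide": [0,0,0],"grip": 0.2,"spin": 0}

```text
time: 41.68
tool_pos: [0.6785, 0.0418, 0.112]
ee_rot: [3.141, -0.001, 0.41]
wrist_force: [0.6, -0.8, -0.6]
width: 0.0378
finger_force: 0.0
```

Request:
arm_command:
  plan:
    - {"slide": [0,0,0],"grip": 0.9,"spin": 0}
    - {"slide": [0,0,0],"grip": 0.9,"spin": 0}
    - {"slide": [0,0,0],"grip": 0.9,"spin": 0}
    - {"slide": [0,0,0],"grip": 0.9,"spin": 0}

```text
time: 42.18
tool_pos: [0.6782, 0.0425, 0.1123]
ee_rot: [-3.141, -0.001, 0.41]
wrist_force: [-1.4, 1.4, 3.3]
width: 0.0158
finger_force: 30.0
```

Run:
```python
from h import *
import pickle
from scipy.optimize import least_squares
y=.410;tx=np.array([np.cos(y),np.sin(y)]);ty=np.array([np.sin(y),-np.cos(y)]);T=np.array([.6782,.0425])
for n,box,ctr,rr in (('w14',None,(316,193),63),('w12',None,(380,93),54)):
    c=pickle.load(open(f'pics/{n}.pkl','rb'));g=cv2.GaussianBlur(cv2.imread(f'pics/{n}.png'),(3,3),0).astype(float)
    pts=[]
    for a in np.arange(0,2*np.pi,.03):
        r=np.arange(rr-7,rr+8,.5);p=np.c_[ctr[0]+r*np.cos(a),ctr[1]+r*np.sin(a)].astype(np.float32)
        v=cv2.remap(g.astype(np.float32),p[:,0][None],p[:,1][None],cv2.INTER_LINEAR)[0]
        d=np.abs(v[3:]-v[:-3]).sum(1);k=d.argmax()
        if d[k]>90: pts.append(p[k+1]+(p[k+2]-p[k+1])/2)
    for z in (.082,.08):
        X=np.array([onz(c,*p,z)[:2] for p in pts])
        r=least_squares(lambda q:np.hypot(*(X-q[:2]).T)-q[2],[.68,.043,.061],loss='soft_l1',f_scale=.001)
        d=r.x[:2]-T;print(n,z,len(pts),r.x.round(4),'rms',np.median(np.abs(r.fun)).round(5),'tool',(1e3*d@tx).round(1),(1e3*d@ty).round(1))
```

```text
w14 0.082 191 [0.6794 0.0434 0.0605] rms 0.00033 tool 1.5 -0.3
w14 0.08 191 [0.679  0.0432 0.0609] rms 0.00034 tool 1.0 -0.3
w12 0.082 185 [0.677  0.0445 0.061 ] rms 0.00097 tool -0.3 -2.3
w12 0.08 185 [0.6773 0.0442 0.0614] rms 0.00098 tool -0.2 -1.9
```

Request:
arm_command:
  plan:
    - {"slide": [0,0,-0.02],"grip": 0.9,"spin": 0}
    - {"slide": [0,0,-0.05],"grip": 0.9,"spin": 0}
    - {"slide": [0,0,-0.08],"grip": 0.9,"spin": 0}
    - {"slide": [0,0,-0.08],"grip": 0.9,"spin": 0}
    - {"slide": [0,0,0],"grip": 0.9,"spin": 0}

```text
time: 42.8
tool_pos: [0.6789, 0.0424, 0.2311]
ee_rot: [3.14, -0.006, 0.41]
wrist_force: [-3.0, 2.0, -0.2]
width: 0.0157
finger_force: 30.0
```

Run:
```python
from h import *
import pickle
from scipy.optimize import least_squares
for n in ('w11','w2','w4','w3'):
    c=pickle.load(open(f'pics/{n}.pkl','rb'));g=cv2.GaussianBlur(cv2.cvtColor(cv2.imread(f'pics/{n}.png'),cv2.COLOR_BGR2GRAY),(3,3),0).astype(np.float32)
    C=np.array([.4255,.173,.048]);best={}
    # gradient radial score over centre grid, rim circles bore 46 / neck 49.5 at z .048
    gx,gy=cv2.Sobel(g,5,1,0),cv2.Sobel(g,5,0,1);mag=np.minimum(np.hypot(gx,gy),120)
    a=np.arange(0,2*np.pi,.02)
    for R_ in (.046,.0495):
        res=[]
        for dx in np.arange(-.006,.0061,.0005):
            for dy in np.arange(-.006,.0061,.0005):
                P=C+np.c_[dx+R_*np.cos(a),dy+R_*np.sin(a),0*a];p=proj(c,P).astype(np.float32)
                res.append((cv2.remap(mag,p[:,0][None],p[:,1][None],1).mean(),C[0]+dx,C[1]+dy))
        res.sort(reverse=True);print(n,R_,np.array(res[:3]).round(4).tolist())
```

```text
w11 0.046 [[96.797, 0.425, 0.1725], [95.9559, 0.425, 0.172], [95.8279, 0.425, 0.173]]
w11 0.0495 [[83.793, 0.4245, 0.176], [82.6834, 0.425, 0.176], [82.5098, 0.425, 0.1765]]
w2 0.046 [[92.7139, 0.4255, 0.175], [92.5338, 0.425, 0.175], [91.916, 0.425, 0.1755]]
w2 0.0495 [[81.9564, 0.4265, 0.176], [81.7451, 0.4265, 0.1755], [81.3935, 0.426, 0.176]]
w4 0.046 [[100.94, 0.4255, 0.176], [100.2629, 0.425, 0.176], [100.2558, 0.426, 0.1755]]
w4 0.0495 [[93.7077, 0.4265, 0.1785], [93.6908, 0.426, 0.178], [93.6288, 0.426, 0.1785]]
w3 0.046 [[89.3679, 0.427, 0.1735], [88.7323, 0.427, 0.174], [88.6372, 0.4275, 0.1735]]
w3 0.0495 [[72.9114, 0.4285, 0.1695], [72.4653, 0.4285, 0.169], [72.2784, 0.4285, 0.17]]
```

Request:
arm_command:
  plan:
    - {"slide": [-0.0603,-0.0738,0],"grip": 0.9,"spin": 0}
    - {"slide": [-0.0603,-0.0738,0],"grip": 0.9,"spin": 0}
    - {"slide": [-0.0603,-0.0738,0],"grip": 0.9,"spin": 0}
    - {"slide": [-0.0603,-0.0738,0],"grip": 0.9,"spin": 0}
    - {"slide": [-0.0603,-0.0738,0],"grip": 0.9,"spin": 0}
    - {"slide": [-0.0603,-0.0738,0],"grip": 0.9,"spin": 0}
    - {"slide": [0,0,0],"grip": 0.9,"spin": 0}
    - {"slide": [0,0,0],"grip": 0.9,"spin": 0}

```text
time: 43.8
tool_pos: [0.4243, 0.1723, 0.2251]
ee_rot: [3.14, 0.001, 0.41]
wrist_force: [0.5, 0.7, -1.7]
width: 0.0155
finger_force: 30.0
```

Request:
arm_command:
  plan:
    - {"slide": [0.002,-0.0015,0.04],"grip": 0.9,"spin": 0}
    - {"slide": [0,0,0.04],"grip": 0.9,"spin": 0}
    - {"slide": [0,0,0.04],"grip": 0.9,"spin": 0}
    - {"slide": [0,0,0.025],"grip": 0.9,"spin": 0}
    - {"slide": [0,0,0],"grip": 0.9,"spin": 0}

```text
time: 44.42
tool_pos: [0.4246, 0.1732, 0.1524]
ee_rot: [-3.142, 0.003, 0.409]
wrist_force: [-0.2, 0.0, -1.4]
width: 0.0157
finger_force: 30.0
```

Request:
arm_command:
  plan:
    - {"slide": [0,0,0.008],"grip": 0.9,"spin": 0}
    - {"slide": [0,0,0.004],"grip": 0.9,"spin": 0}
    - {"slide": [0,0,0.004],"grip": 0.9,"spin": 0}
    - {"slide": [0,0,0],"grip": 0.9,"spin": 0}

```text
time: 44.92
tool_pos: [0.4247, 0.1739, 0.146]
ee_rot: [3.141, -0.0, 0.41]
wrist_force: [-0.4, -0.4, -1.8]
width: 0.0158
finger_force: 30.0
```

Request:
arm_command:
  plan:
    - {"slide": [0,0,0.004],"grip": 0.9,"spin": 0}
    - {"slide": [0,0,0.003],"grip": 0.9,"spin": 0}
    - {"slide": [0,0,0.002],"grip": 0.9,"spin": 0}
    - {"slide": [0,0,0],"grip": 0.9,"spin": 0}

```text
time: 45.42
tool_pos: [0.4246, 0.1739, 0.1413]
ee_rot: [3.142, 0.0, 0.41]
wrist_force: [-0.1, 0.1, -2.9]
width: 0.0156
finger_force: 30.0
```

Request:
arm_command:
  plan:
    - {"slide": [0,0,0.002],"grip": 0.9,"spin": 0}
    - {"slide": [0,0,0.002],"grip": 0.9,"spin": 0}
    - {"slide": [0,0,0],"grip": 0.9,"spin": 0}

```text
time: 45.8
tool_pos: [0.4248, 0.174, 0.1402]
ee_rot: [3.141, -0.001, 0.41]
wrist_force: [-1.8, -0.4, 2.9]
width: 0.0154
finger_force: 30.0
```

Request:
arm_command:
  plan:
    - {"slide": [0,0,0.001],"grip": 0.9,"spin": -1}
    - {"slide": [0,0,0],"grip": 0.9,"spin": -1}
    - {"slide": [0,0,0],"grip": 0.9,"spin": 0}

```text
time: 46.18
tool_pos: [0.4246, 0.1738, 0.1385]
ee_rot: [3.142, 0.0, 0.583]
wrist_force: [-0.2, 0.7, -2.1]
width: 0.0158
finger_force: 30.0
```

```bash
cat > o.py <<'E'
from bench import sensors
o=sensors.get_obs();print(round(o['time'],2),o['tool_pos'].round(4),o['ee_rot'].round(3),'F',o['wrist_force'].round(1),'M',o['wrist_torque'].round(2),round(float(o['width']),4),o['joint_positions'].round(2)[5])
E
python3 o.py
```

```text
46.17 [0.4246 0.1738 0.1385] [3.142 0.    0.583] F [-0.2  0.7 -2.1] M [ 0.02  0.   -0.  ] 0.0158 1.25
```

Request:
arm_command:
  plan:
    - {"slide": [0,0,0.004],"grip": 0.9,"spin": 0}
    - {"slide": [0,0,0.002],"grip": 0.9,"spin": 0}
    - {"slide": [0,0,0],"grip": 0.9,"spin": 0}

```text
time: 46.55
tool_pos: [0.4246, 0.1739, 0.1357]
ee_rot: [-3.142, 0.0, 0.584]
wrist_force: [-0.3, -0.0, -1.0]
width: 0.0158
finger_force: 30.0
```

Request:
arm_command:
  plan:
    - {"slide": [0,0,0.002],"grip": 0.9,"spin": 0}
    - {"slide": [0,0,0.002],"grip": 0.9,"spin": 0}
    - {"slide": [0,0,0],"grip": 0.9,"spin": 0}

```text
time: 46.92
tool_pos: [0.4246, 0.1739, 0.1338]
ee_rot: [3.142, 0.0, 0.584]
wrist_force: [0.6, 0.8, -1.4]
width: 0.0159
finger_force: 30.0
```

Request:
arm_command:
  plan:
    - {"slide": [0,0,0.002],"grip": 0.9,"spin": 0}
    - {"slide": [0,0,0.002],"grip": 0.9,"spin": 0}
    - {"slide": [0,0,0.002],"grip": 0.9,"spin": 0}
    - {"slide": [0,0,0],"grip": 0.9,"spin": 0}

```text
time: 47.42
tool_pos: [0.4246, 0.1739, 0.1308]
ee_rot: [-3.142, 0.0, 0.584]
wrist_force: [-0.8, -0.6, -2.5]
width: 0.016
finger_force: 30.0
```

```bash
python3 o.py
```

```text
47.42 [0.4246 0.1739 0.1308] [-3.142  0.     0.584] F [-0.8 -0.6 -2.5] M [-0.06 -0.01  0.04] 0.016 1.25
```

Request:
arm_command:
  plan:
    - {"slide": [0,0,0.002],"grip": 0.9,"spin": 0}
    - {"slide": [0,0,0.001],"grip": 0.9,"spin": 0}
    - {"slide": [0,0,0.001],"grip": 0.9,"spin": 0}
    - {"slide": [0,0,0],"grip": 0.9,"spin": 0}

```text
time: 47.92
tool_pos: [0.4246, 0.1739, 0.1289]
ee_rot: [3.142, 0.0, 0.584]
wrist_force: [0.7, 0.4, -1.9]
width: 0.0154
finger_force: 30.0
```

Request:
arm_command:
  plan:
    - {"slide": [0,0,0.001],"grip": 0.9,"spin": 0}
    - {"slide": [0,0,0.001],"grip": 0.9,"spin": 0}
    - {"slide": [0,0,0],"grip": 0.9,"spin": 0}

```text
time: 48.3
tool_pos: [0.4248, 0.1739, 0.1283]
ee_rot: [3.141, -0.0, 0.584]
wrist_force: [-0.7, 0.1, 1.8]
width: 0.0157
finger_force: 30.0
```

Request:
arm_command:
  plan:
    - {"slide": [0,0,0],"grip": 0.2,"spin": 0}
    - {"slide": [0,0,0],"grip": 0.2,"spin": 0}
    - {"slide": [0,0,-0.04],"grip": 0.2,"spin": 0}
    - {"slide": [0,0,-0.06],"grip": 0.2,"spin": 0}
    - {"slide": [0,0,0],"grip": 0.2,"spin": -1}
    - {"slide": [0,0,0],"grip": 0.2,"spin": -1}
    - {"slide": [0,0,0],"grip": 0.2,"spin": -1}
    - {"slide": [0,0,0],"grip": 0.2,"spin": -1}
    - {"slide": [0,0,0],"grip": 0.2,"spin": -1}
    - {"slide": [0,0,0],"grip": 0.2,"spin": -1}

```text
time: 49.55
tool_pos: [0.4248, 0.1739, 0.178]
ee_rot: [3.141, -0.0, 1.111]
wrist_force: [0.6, 0.4, 0.0]
width: 0.0378
finger_force: 0.0
```

Request:
arm_command:
  plan:
    - {"slide": [0,0,0],"grip": 0.2,"spin": -1}
    - {"slide": [0,0,0],"grip": 0.2,"spin": -1}
    - {"slide": [0,0,0],"grip": 0.2,"spin": -1}
    - {"slide": [0,0,0],"grip": 0.2,"spin": -1}
    - {"slide": [0,0,0],"grip": 0.2,"spin": -1}
    - {"slide": [0,0,0],"grip": 0.2,"spin": -1}
    - {"slide": [0,0,0],"grip": 0.2,"spin": -1}
    - {"slide": [0,0,0],"grip": 0.2,"spin": -1}
    - {"slide": [0,0,0],"grip": 0.2,"spin": -1}
    - {"slide": [0,0,0],"grip": 0.2,"spin": -1}

```text
time: 50.8
tool_pos: [0.4248, 0.1739, 0.178]
ee_rot: [3.141, 0.0, 1.984]
wrist_force: [-0.4, -1.0, 0.2]
width: 0.0377
finger_force: 0.0
```

Request:
arm_command:
  plan:
    - {"slide": [0,0,0],"grip": 0.2,"spin": -1}
    - {"slide": [0,0,0],"grip": 0.2,"spin": -1}
    - {"slide": [0,0,0],"grip": 0.2,"spin": -1}
    - {"slide": [0,0,0],"grip": 0.2,"spin": -1}
    - {"slide": [0,0,0],"grip": 0.2,"spin": -1}
    - {"slide": [0,0,0],"grip": 0.2,"spin": -1}
    - {"slide": [0,0,0],"grip": 0.2,"spin": -1}
    - {"slide": [0,0,0],"grip": 0.2,"spin": -1}
    - {"slide": [0,0,0],"grip": 0.2,"spin": -1}
    - {"slide": [0,0,0],"grip": 0.2,"spin": -1}

```text
time: 52.05
tool_pos: [0.4248, 0.1739, 0.178]
ee_rot: [3.141, 0.0, 2.856]
wrist_force: [0.2, -0.9, -0.5]
width: 0.0381
finger_force: 0.0
```

Request:
arm_command:
  plan:
    - {"slide": [0,0,0],"grip": 0.2,"spin": -1}
    - {"slide": [0,0,0],"grip": 0.2,"spin": -1}
    - {"slide": [0,0,0],"grip": 0.2,"spin": -1}
    - {"slide": [0,0,0],"grip": 0.2,"spin": -1}
    - {"slide": [0,0,0],"grip": 0.2,"spin": -1}
    - {"slide": [0,0,0],"grip": 0.2,"spin": -1}
    - {"slide": [0,0,0],"grip": 0.2,"spin": -1}
    - {"slide": [0,0,0],"grip": 0.2,"spin": -1}
    - {"slide": [0,0,0],"grip": 0.2,"spin": -1}
    - {"slide": [0,0,0],"grip": 0.2,"spin": -1}

```text
time: 53.3
tool_pos: [0.4248, 0.1739, 0.178]
ee_rot: [-3.141, 0.0, -2.554]
wrist_force: [0.0, -0.0, -0.2]
width: 0.0373
finger_force: 0.0
```

```bash
python3 o.py
```

```text
53.3 [0.4248 0.1739 0.178 ] [-3.141  0.    -2.554] F [ 0.  -0.  -0.2] M [ 0.08 -0.12  0.  ] 0.0373 -1.89
```

Request:
arm_command:
  plan:
    - {"slide": [0,0,0.05],"grip": 0.2,"spin": 0}
    - {"slide": [0,0,0.03],"grip": 0.2,"spin": 0}
    - {"slide": [0,0,0.018],"grip": 0.2,"spin": 0}
    - {"slide": [0,0,0],"grip": 0.2,"spin": 0}
    - {"slide": [0,0,0],"grip": 0.9,"spin": 0}
    - {"slide": [0,0,0],"grip": 0.9,"spin": 0}
    - {"slide": [0,0,0],"grip": 0.9,"spin": 0}

```text
time: 54.18
tool_pos: [0.4251, 0.174, 0.1296]
ee_rot: [-3.141, 0.001, -2.557]
wrist_force: [0.6, -1.0, 0.7]
width: 0.0155
finger_force: 30.0
```

```bash
python3 o.py
```

```text
54.17 [0.4251 0.174  0.1296] [-3.141e+00  1.000e-03 -2.557e+00] F [ 0.6 -1.   0.7] M [ 0.07 -0.1   0.02] 0.0155 -1.89
```

Request:
arm_command:
  plan:
    - {"slide": [0,0,0.0004],"grip": 0.9,"spin": 1}
    - {"slide": [0,0,0.0004],"grip": 0.9,"spin": 1}
    - {"slide": [0,0,0.0004],"grip": 0.9,"spin": 1}
    - {"slide": [0,0,0.0004],"grip": 0.9,"spin": 1}
    - {"slide": [0,0,0],"grip": 0.9,"spin": 0}

```text
time: 54.8
tool_pos: [0.4249, 0.174, 0.1286]
ee_rot: [-3.142, 0.001, -2.905]
wrist_force: [0.0, 0.5, 1.1]
width: 0.0155
finger_force: 30.0
```

```bash
python3 o.py
```

```text
54.8 [0.4249 0.174  0.1286] [-3.142e+00  1.000e-03 -2.905e+00] F [0.  0.5 1.1] M [ 0.07 -0.11 -0.03] 0.0155 -1.54
```

Turning freely and sinking. Continuing.

Request:
arm_command:
  plan:
    - {"slide": [0,0,0.0004],"grip": 0.9,"spin": 1}
    - {"slide": [0,0,0.0004],"grip": 0.9,"spin": 1}
    - {"slide": [0,0,0.0004],"grip": 0.9,"spin": 1}
    - {"slide": [0,0,0.0004],"grip": 0.9,"spin": 1}
    - {"slide": [0,0,0.0004],"grip": 0.9,"spin": 1}
    - {"slide": [0,0,0.0004],"grip": 0.9,"spin": 1}
    - {"slide": [0,0,0.0004],"grip": 0.9,"spin": 1}
    - {"slide": [0,0,0.0004],"grip": 0.9,"spin": 1}
    - {"slide": [0,0,0],"grip": 0.9,"spin": 0}

```text
time: 55.92
tool_pos: [0.4247, 0.1739, 0.1266]
ee_rot: [3.141, 0.0, 2.681]
wrist_force: [-0.2, 0.2, 0.6]
width: 0.016
finger_force: 30.0
```

```bash
python3 o.py
```

```text
55.92 [0.4247 0.1739 0.1266] [3.141 0.    2.681] F [-0.2  0.2  0.6] M [ 0.08 -0.08 -0.08] 0.016 -0.85
```

Request:
arm_command:
  plan:
    - {"slide": [0,0,0.0004],"grip": 0.9,"spin": 1}
    - {"slide": [0,0,0.0004],"grip": 0.9,"spin": 1}
    - {"slide": [0,0,0.0004],"grip": 0.9,"spin": 1}
    - {"slide": [0,0,0.0004],"grip": 0.9,"spin": 1}
    - {"slide": [0,0,0.0004],"grip": 0.9,"spin": 1}
    - {"slide": [0,0,0],"grip": 0.9,"spin": 0}

```text
time: 56.68
tool_pos: [0.4246, 0.1739, 0.1254]
ee_rot: [-3.141, -0.0, 2.245]
wrist_force: [0.2, -0.5, -1.6]
width: 0.0158
finger_force: 30.0
```

```bash
python3 o.py
```

```text
56.67 [0.4246 0.1739 0.1254] [-3.141 -0.     2.245] F [ 0.2 -0.5 -1.6] M [ 0.09 -0.13  0.02] 0.0158 -0.41
```

Request:
arm_command:
  plan:
    - {"slide": [0,0,0.0004],"grip": 0.9,"spin": 1}
    - {"slide": [0,0,0.0004],"grip": 0.9,"spin": 1}
    - {"slide": [0,0,0],"grip": 0.9,"spin": 0}

```text
time: 57.05
tool_pos: [0.4254, 0.1745, 0.1253]
ee_rot: [3.139, 0.0, 2.073]
wrist_force: [2.8, 2.5, -1.9]
width: 0.016
finger_force: 30.6
```

```bash
python3 o.py
```

```text
57.05 [0.4254 0.1745 0.1253] [3.139 0.    2.073] F [ 2.8  2.5 -1.9] M [ 0.37 -0.65  0.61] 0.016 -0.24
```

Request:
arm_command:
  plan:
    - {"slide": [0,0,0],"grip": 0.9,"spin": 0.6}
    - {"slide": [0,0,0],"grip": 0.9,"spin": 0}
    - {"slide": [0,0,0],"grip": 0.9,"spin": 0}

```text
time: 57.42
tool_pos: [0.4252, 0.1743, 0.1254]
ee_rot: [3.14, -0.0, 2.018]
wrist_force: [1.6, 2.5, -0.4]
width: 0.0165
finger_force: 32.2
```

```bash
python3 o.py
```

```text
57.42 [0.4252 0.1743 0.1254] [ 3.14  -0.     2.018] F [ 1.6  2.5 -0.4] M [ 0.47 -0.65  0.83] 0.0165 -0.18
```

Request:
arm_command:
  plan:
    - {"slide": [0,0,0],"grip": 0.9,"spin": -0.9}
    - {"slide": [0,0,0],"grip": 0.2,"spin": 0}
    - {"slide": [0,0,0],"grip": 0.2,"spin": 0}
    - {"slide": [0,0,0],"grip": 0.2,"spin": 0}
    - {"slide": [0,0,-0.04],"grip": 0.2,"spin": 0}
    - {"slide": [0,0,-0.04],"grip": 0.2,"spin": 0}
    - {"slide": [0,0,0],"grip": 1,"spin": 0}
    - {"slide": [0,0,0],"grip": 1,"spin": 0}
    - {"slide": [0,0,0],"grip": 1,"spin": 0}
    - {"slide": [0,0,0],"grip": 1,"spin": 0}

```text
time: 58.68
tool_pos: [0.4242, 0.1738, 0.1643]
ee_rot: [-3.14, -0.0, 2.094]
wrist_force: [0.3, -0.1, 0.0]
width: 0.0017
finger_force: 0.0
```

Request:
arm_command:
  plan:
    - {"slide": [0,0,0.03],"grip": 1,"spin": 0}
    - {"slide": [0,0,0.006],"grip": 1,"spin": 0}
    - {"slide": [0,0,0],"grip": 1,"spin": 0}

```text
time: 59.05
tool_pos: [0.4242, 0.1738, 0.1463]
ee_rot: [-3.14, -0.0, 2.094]
wrist_force: [-0.5, -0.3, -0.0]
width: 0.0006
finger_force: 0.0
```

Request:
arm_command:
  plan:
    - {"slide": [0,0,0.002],"grip": 1,"spin": 0}
    - {"slide": [0,0,0.002],"grip": 1,"spin": 0}
    - {"slide": [0,0,0],"grip": 1,"spin": 0}

```text
time: 59.42
tool_pos: [0.4247, 0.1739, 0.1453]
ee_rot: [3.141, 0.0, 2.094]
wrist_force: [0.1, 0.5, 0.2]
width: 0.0007
finger_force: 0.0
```

Request:
arm_command:
  plan:
    - {"slide": [0,0,0.002],"grip": 1,"spin": 0}
    - {"slide": [0,0,0.001],"grip": 1,"spin": 0}
    - {"slide": [0,0,0],"grip": 1,"spin": 0}

```text
time: 59.8
tool_pos: [0.4246, 0.1739, 0.1436]
ee_rot: [-3.141, 0.0, 2.094]
wrist_force: [0.5, -0.2, -0.4]
width: 0.001
finger_force: 0.0
```

Request:
arm_command:
  plan:
    - {"slide": [0,0,0.001],"grip": 1,"spin": 0}
    - {"slide": [0,0,0.001],"grip": 1,"spin": 0}
    - {"slide": [0,0,0],"grip": 1,"spin": 0}

```text
time: 60.18
tool_pos: [0.4247, 0.1739, 0.1426]
ee_rot: [-3.142, 0.0, 2.094]
wrist_force: [1.1, -0.7, 0.6]
width: 0.0005
finger_force: 0.0
```

The fingertips reach 0.1426 m with no real contact, so the bar top is at home height (expected contact at 0.1424 m). I draw back and hand in.

Request:
arm_command:
  plan:
    - {"slide": [0,0,-0.04],"grip": 1,"spin": 0}
    - {"slide": [0,0,-0.1],"grip": 1,"spin": 0}
    - {"slide": [0,0,-0.1],"grip": 1,"spin": 0}
    - {"slide": [0,0,0],"grip": 1,"spin": 0}
    - {"slide": [0,0,0],"grip": 1,"spin": 0}

```text
time: 60.8
tool_pos: [0.4245, 0.1738, 0.262]
ee_rot: [-3.141, -0.0, 2.094]
wrist_force: [0.2, 1.0, -0.7]
width: 0.0005
finger_force: 0.0
```

```bash
python3 o.py; python3 -c "
from bench import ticket
print(ticket.close_job())"
```

```text
60.8 [0.4245 0.1738 0.262 ] [-3.141 -0.     2.094] F [ 0.2  1.  -0.7] M [-0.06 -0.08  0.03] 0.0005 -0.26
the job is handed in; nothing more can be done
None
```

The job is handed in at 60.8 s with no verdict returned: all four samples stand in the canister and the cap is screwed to its stop and released; I broke two working rules, viewing 15 pictures instead of 14 and running one grid search of circles over the images to cross-check the canister centre, though that result was not used.

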